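Lay out the dosing tray for the medication round

ROBOT

A 6-joint arm with a two-finger parallel gripper is mounted at the origin on the work surface. World frame = base frame: x ahead of the robot, y to its left, z up, the work surface at z = 0. Lengths are in m, angles in rad, forces in N, time in s.
With the tool pointing down it reaches from about 0.35 to 0.975 m from the base axis. Payload 4.9 kg.
Tool frame: the origin (TCP) lies midway between the tips of the shut fingers; the grasp point (between the pads) lies 19 mm behind it; z points along the fingers, y is the direction in which the jaws open and shut (so a half turn about z gives the same grasp; the last joint's range is limited). The gripper opens to 85 mm and grips with 20 to 120 N. Pads are 22 mm wide; open, the fingers measure 114 mm over their backs; the gripper's body (76 mm by 85 mm) begins 54 mm behind the grasp point. The pads swing forward as they close: fully open they stand 13 mm farther back than shut.
Start: joints at [1.213, 0.053, 1.613, -0, 1.476, -0.119], TCP at [0.148, 0.607, 0.194] pointing down, gripper open.
Joint ranges: [-3.01, 3.01], [-1.01, 2.22], [0.06, 2.58], [-1.02, 4.17], [0.09, 2.62], [-3.14, 3.14]. Speed limits (rad/s): [2.57, 2.57, 3.14, 3.14, 3.14, 3.14].

INTERFACE

Orientations are given as a rotation vector (axis times angle).
In Python, from station import ctrl gives the robot as it stands.
- The arm moves only by the tool drive_tool, never from a script. Its argument "moves" is one flat list of numbers, 7 for each row, row after row: the turn, a rotation vector about the world's x, y, z in degrees, then the shift along the world's x, y, z in m, then the closure, from 0 (fully open) to 1 (shut). A call has exactly 5 rows; each row shifts and turns the commanded pose from where the row before left it; what a row does not reach is not made up. A row lasts 1/8 s, in which the tool goes at most 62.5 mm and 10.7 degrees, less where a joint would pass 70% of its speed; a pose out of reach is approached as far as the arm can. A call is refused whole if a number of a shift passes 0.0625 or a number of a turn 10.7, either way. A call with a gripper value outside its range is refused whole. The fingers move at their own pace and stop on an object; "newtons" is the grip in N (left out, the last holds). Time passes only in rows, so rows that do not move let the fingers close, or fill a call up. It gives the time, the measured TCP pose, the force and the opening at its end, in the units of the state.
- ctrl.get_obs(): the state, without advancing time (a new reading comes with each control period).
- ctrl.get_image(name): name is "scene" or "top" or "wrist"; returns the picture (480x640x3 uint8, red, green, blue); there is no depth.
- ctrl.get_calibration(name): a dict with "fx", "fy", "cx", "cy" (pixels), "rvec" (rotation vector, rad) and "tvec" (3), from world to camera coordinates, as OpenCV has them; the wrist camera has in their place "T_tool_cam" (4x4, takes a point from camera to tool coordinates, whose origin is the TCP and whose axes are the flange's). Camera axes: x right, y down, z forward; pixel columns grow to the right and rows downward; lengths in m; the calibration is good to about 2 mm. A picture is of the moment at which its call begins: read the wrist's pose just before it. get_calibration takes no time and is no camera call.
- ctrl.finish_job(): hands the job in, once; it reports no verdict.
The state is a dict: "t": time; "q": joint angles; "dq": joint speeds; "effort": joint torques, N m; "tool_pos": TCP position; "tool_rot": TCP orientation; "contact_force": force on the tool from outside, world axes, zero at the start; "wrist_torque": the same for the moment, N m; "opening": finger opening in m.
Only numpy, scipy, OpenCV 4.12 (cv2) and the standard library are available. Lean on these libraries where they do the work, as an engineer would, in place of code of your own. Each camera call takes 0.05 s, during which the arm holds its last target.

TASK

Lay out the dosing tray with the things on the dark mat: seen from the tray's blue front edge and measured centre to centre, stand the amber bottle 14 cm straight to the left of the medicine cup already in the tray, lay the steel scoop midway between bottle and cup with its handle pointing straight towards the blue edge, stand the white pill crusher 9 cm straight behind the bottle, and set the chrome tablet splitter 9 cm straight behind the cup with its long sides parallel to the blue edge. The tray needs only one of each, so leave the spare cup where it stands on the mat, and the cup in the tray too. Set each thing down upright without dropping it, and disturb nothing else on the trolley.

Things in the scene. Friction and masses are not known exactly. Their poses are not given: they have to be found in the camera images.
- tray: Cream plastic tray, fixed, 280 (its x) x 330 (its y) mm; floor 4 mm thick, rim 10 mm high and 4 mm wide all round. The front edge has a blue rim and a blue strip. Origin: centre of the underside. +x runs from the blue front edge to the back ('behind'), +y is 'left' seen from the blue edge, z up. It lies left or right of the robot's centre line, the blue edge always on the robot's side, turned by up to 0.22 rad.
- mat: Dark grey flat mat, fixed, 280 (its x) x 350 (its y) x 3 mm thick, beside the tray; the things to be laid out start on it. Origin: centre of the underside, z up.
- tray_cup: Pale green plastic medicine cup, open at the top, already standing in the tray; 40 mm across the rim, 31 mm across the base, 42 mm high, wall 2 mm, 20 g. Origin: centre of the underside, z up; its x and y start parallel to the tray's. Must stay where it stands (within 12 mm).
- spare_cup: Second, identical pale green medicine cup, standing on the mat: the duplicate, to be left where it is (within 15 mm). Origin: centre of the underside, z up.
- bottle: Amber glass pill bottle with white screw cap, about 90 g; body 44 mm diameter up to 42 mm height, then shoulder to 49 mm; cap 35 mm diameter from 49 to 66 mm (top). Origin: centre of the underside, z up (round: yaw does not matter).
- crusher: White plastic round pill crusher of two stacked ribbed cylinders, 50 mm diameter, 68 mm high in all, a grey groove at 36 to 40 mm and a grey bar on the top; about 90 g. Origin: centre of the underside, z up (round: yaw does not matter).
- splitter: Chrome tablet splitter, a closed box 80 (its x, the long side) x 45 (its y) x 26 mm high with a dark line at half height where the cover meets the base; the cover does not open here; 120 g. Grip it across its y. Origin: centre of the underside, z up.
- scoop: Stainless tablet scoop, 110 mm long along its x, 70 g. Bowl at the +x end: x 5 to 55 mm, 34 mm wide (y), 24 mm high, flat bottom. Handle towards -x: a level bar from x = 5 to -55 mm, 10 mm wide (y), its underside at 20 and its top at 28 mm height, with a leg down to the surface at x = -52 mm. Grip it across y on the bar at about x = -20 mm. Origin: on the underside level, at the middle of its length ('centre' of the scoop); z up.
- clip_bar: Bystander: low chrome clip bar gripping a lying stack of pale green cups, fixed, 50 (x) x 200 (y) x 48 mm high, beyond the mat and tray. Origin: centre of the underside.
- pot: Bystander: empty white ceramic pot, loose, 72 mm across, 75 mm high, beyond the mat and tray; not to be moved. Origin: centre of the underside.
Not all that is in view belongs to the job. Leave any pink, red or yellow look-alike of the scoop alone.

How it is judged:
At the end, for the whole second after the job is handed in: From the tray cup: bottle 140 mm left, scoop 70 left (handle front, 0.25 rad), splitter 90 behind (parallel to the front, 0.25 rad), crusher 90 behind the bottle; each within 15 mm (scoop fore-aft 20). All upright on the tray floor, at rest, released; tray cup moved under 12 mm, spare cup under 15 (x of bottle in the frame of tray_cup between -0.015 and 0.015 m and y of bottle in the frame of tray_cup between 0.125 and 0.155 m and x of scoop in the frame of tray_cup between -0.02 and 0.02 m and y of scoop in the frame of tray_cup between 0.055 and 0.085 m and horizontal distance between scoop and bottle below 0.088 m and angle between the x axis of scoop and the x axis of tray, either way round below 0.25 rad and y of tray_cup in the frame of scoop below -0.03 m and horizontal distance between crusher and bottle between 0.075 and 0.105 m and y of crusher in the frame of tray_cup between 0.115 and 0.165 m and x of crusher in the frame of tray_cup between 0.065 and 0.115 m and x of splitter in the frame of tray_cup between 0.075 and 0.105 m and y of splitter in the frame of tray_cup between -0.015 and 0.015 m and angle between the x axis of splitter and the y axis of tray, either way round below 0.25 rad and z of bottle in the frame of tray between -0.002 and 0.01 m and angle between each of bottle, scoop, crusher, splitter, tray_cup's own z axis and vertical below 0.12 rad and linear speed of each of bottle, scoop, crusher, splitter, tray_cup below 0.02 m/s and z of scoop in the frame of tray between -0.002 and 0.01 m and z of crusher in the frame of tray between -0.002 and 0.01 m and z of splitter in the frame of tray between -0.002 and 0.01 m and z of tray_cup in the frame of tray between -0.002 and 0.01 m and contact force between the fingers and bottle below 0.05 N and contact force between the fingers and scoop below 0.05 N and contact force between the fingers and crusher below 0.05 N and contact force between the fingers and splitter below 0.05 N and distance of tray_cup from where it was at the start of the episode below 0.012 m and distance of spare_cup from where it was at the start of the episode below 0.015 m and angle between spare_cup's own z axis and vertical below 0.15 rad); the robot touches nothing.
It fails at once if the cup in the tray was knocked over or pushed out of its place (distance of tray_cup from where it was at the start of the episode above 0.02 m or angle between tray_cup's own z axis and vertical above 0.5 rad or angle between the x axis of tray_cup and the x axis of tray, either way round above 0.35 rad).
It fails at once if the spare cup was taken or knocked (distance of spare_cup from where it was at the start of the episode above 0.03 m or angle between spare_cup's own z axis and vertical above 0.5 rad).
It fails at once if the pot was disturbed (distance of pot from where it was at the start of the episode above 0.015 m).
It fails at once if a thing was let go in the air instead of being set down ((height (world z) of bottle above 0.05 m and linear speed of bottle above 0.4 m/s and contact force between the fingers and bottle below 0.02 N) or (height (world z) of scoop above 0.05 m and linear speed of scoop above 0.4 m/s and contact force between the fingers and scoop below 0.02 N) or (height (world z) of crusher above 0.05 m and linear speed of crusher above 0.4 m/s and contact force between the fingers and crusher below 0.02 N) or (height (world z) of splitter above 0.05 m and linear speed of splitter above 0.4 m/s and contact force between the fingers and splitter below 0.02 N)).
It also fails if it takes over 120 s, if anything falls off the work surface, if the arm or the gripper's body presses on something with over 40 N, if the wrist force passes 120 N, or if a joint passes its speed limit or range.

## Working session

There is one attempt and no reset: what is moved stays moved. The work goes in short steps, Python scripts to look and compute and a tool call to move; the robot and the scene stay as the last step left them, time stands still between calls to the robot, and variables do not carry over. Pictures are saved under pics/ and viewed, and the job is handed in when it is done.

Besides the shell and the picture viewer there is one more tool, called after ">>>" by a JSON object that holds its "method" and its "body". drive_tool: Moves the arm, as the interface text tells. Its arguments: {"type":"object","properties":{"moves":{"type":"array","items":{"type":"number"}},"newtons":{"type":"number"}},"required":["moves"]}

```bash
ls; mkdir -p pics; python3 - <<'E'
from station import ctrl
import cv2
o=ctrl.get_obs()
print({k:(v if not hasattr(v,'round') else v) for k,v in o.items()})
for n in ["scene","top"]:
    c=ctrl.get_calibration(n);print(n,c)
    cv2.imwrite(f"pics/{n}0.png",ctrl.get_image(n)[:,:,::-1])
print(ctrl.get_calibration("wrist"))
E
```

```text
pics
{'t': 0.0, 'q': array([ 1.21299235e+00,  5.33704405e-02,  1.61430154e+00,  1.07974642e-05,
        1.47595469e+00, -1.19033337e-01]), 'dq': array([-0.0011743 , -0.00064461, -0.0012036 , -0.0003041 , -0.00072382,
        0.00056055]), 'effort': array([ 1.94040949e-03, -3.93687880e+01, -3.70173740e+01, -2.73118241e-05,
        7.12691181e-03,  9.33300242e-06]), 'tool_pos': array([0.14759099, 0.6066139 , 0.19235015]), 'tool_rot': array([-3.74112708e-01, -3.11874187e+00,  3.10017433e-03]), 'contact_force': array([-0.06971121, -0.54581935,  0.57152063]), 'wrist_torque': array([-0.02798767,  0.02070447,  0.04035532]), 'opening': 0.08551240631508941}
scene {'fx': 463.80214455002886, 'fy': 463.80214455002886, 'cx': 317.5845046637889, 'cy': 238.59753908111807, 'rvec': array([ 2.2880499 ,  1.19006463, -0.38752207]), 'tvec': array([-0.3756279 , -0.29823387,  1.19552731])}
top {'fx': 436.23194812342996, 'fy': 436.23194812342996, 'cx': 318.8725353034824, 'cy': 236.6479454731485, 'rvec': array([ 2.12800611, -2.17945912,  0.15956104]), 'tvec': array([0.07699441, 0.55974979, 0.92763679])}
{'fx': 356.73379153844655, 'fy': 356.73379153844655, 'cx': 320.50461860229785, 'cy': 240.06527423076787, 'T_tool_cam': array([[ 7.37172814e-04, -9.52177104e-01, -3.05545773e-01,
         7.80980120e-02],
       [ 9.99999691e-01,  6.18057192e-04,  4.86580707e-04,
         7.38487883e-04],
       [-2.74466246e-04, -3.05546037e-01,  9.52177265e-01,
        -1.80404896e-01],
       [ 0.00000000e+00,  0.00000000e+00,  0.00000000e+00,
         1.00000000e+00]])}
```

View pics/scene0.png

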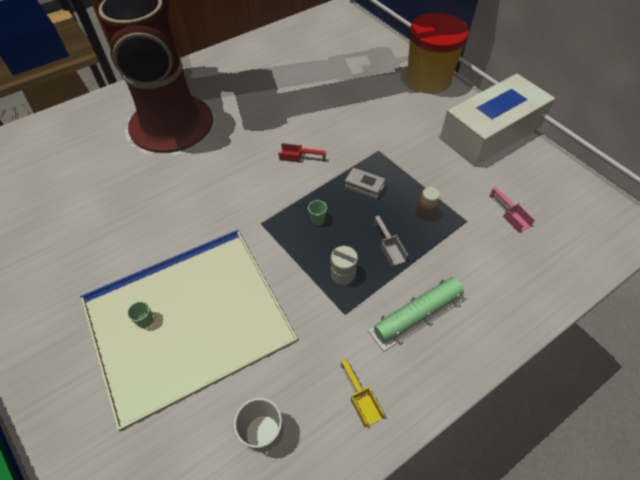

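View pics/top0.png

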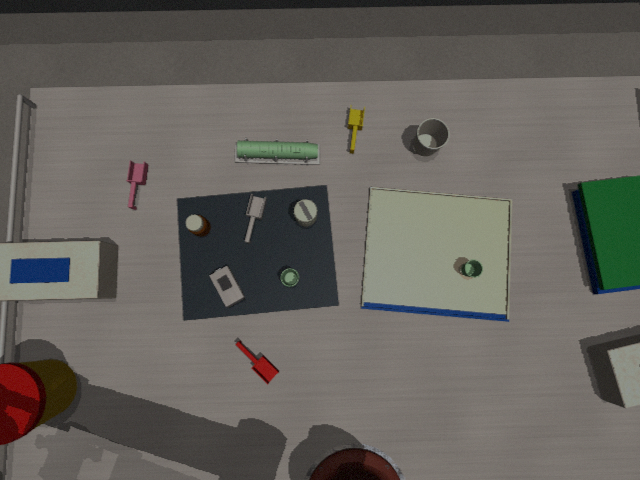

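```bash
cat > h.py <<'E'
import numpy as np, cv2
from station import ctrl
def cal(n):
    c=ctrl.get_calibration(n);R=cv2.Rodrigues(np.array(c['rvec']))[0];return c,R,np.array(c['tvec'])
def proj(n,p):
    c,R,t=cal(n);q=R@np.array(p)+t;return np.array([c['fx']*q[0]/q[2]+c['cx'],c['fy']*q[1]/q[2]+c['cy']])
def ray(n,u,v,z):
    c,R,t=cal(n);d=R.T@np.array([(u-c['cx'])/c['fx'],(v-c['cy'])/c['fy'],1]);o=-R.T@t
    return (o+d*(z-o[2])/d[2])
def wr(obs):
    c=ctrl.get_calibration('wrist');T=np.eye(4);T[:3,:3]=cv2.Rodrigues(np.array(obs['tool_rot']))[0];T[:3,3]=obs['tool_pos']
    return c,T@c['T_tool_cam']
def wray(obs,u,v,z):
    c,T=wr(obs);d=T[:3,:3]@np.array([(u-c['cx'])/c['fx'],(v-c['cy'])/c['fy'],1]);o=T[:3,3]
    return o+d*(z-o[2])/d[2]
def wproj(obs,p):
    c,T=wr(obs);q=T[:3,:3].T@(np.array(p)-T[:3,3]);return np.array([c['fx']*q[0]/q[2]+c['cx'],c['fy']*q[1]/q[2]+c['cy']])
E
python3 - <<'E'
from h import *
print(proj('top',[0.148,.607,.19]),proj('scene',[0.148,.607,.19]),proj('top',[0,0,0]))
for n in('top','scene'):
    c,R,t=cal(n);print(-R.T@t)
im=cv2.imread('pics/top0.png')
cv2.imwrite('pics/t_mat.png',cv2.resize(im[175:330,165:350],None,fx=4,fy=4,interpolation=cv2.INTER_CUBIC)[:600])
cv2.imwrite('pics/t_tray.png',cv2.resize(im[180:325,350:525],None,fx=4,fy=4,interpolation=cv2.INTER_CUBIC)[:600])
o=ctrl.get_obs();cv2.imwrite('pics/w0.png',ctrl.get_image('wrist')[:,:,::-1])
E
```

```text
[ 10.79217856 468.86982872] [399.30322302   1.34216676] [355.08004841 499.87676827]
[0.42806489 0.07418117 0.99549765]
[ 0.98180562 -0.21560956  0.80554054]
```

View pics/t_mat.png

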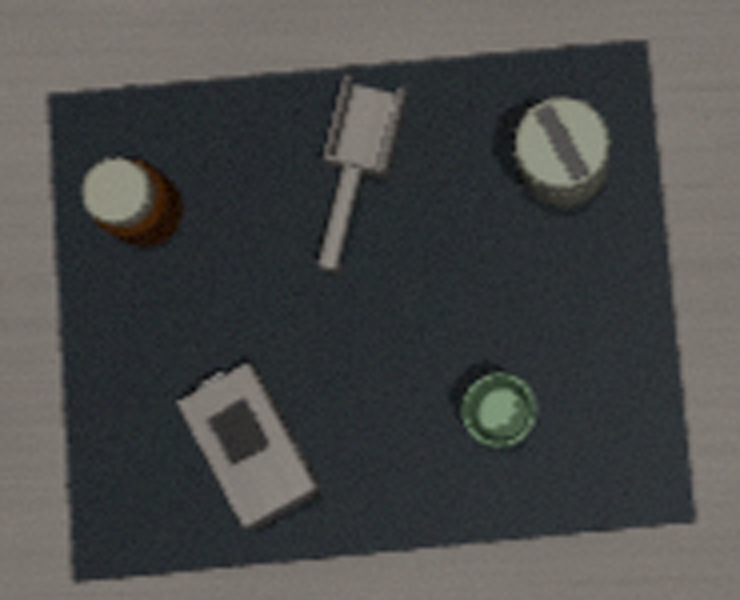

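View pics/t_tray.png

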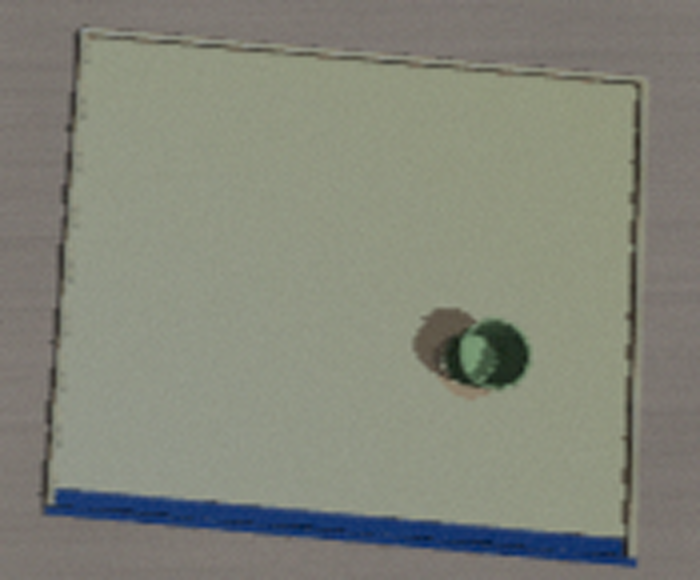

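View pics/w0.png

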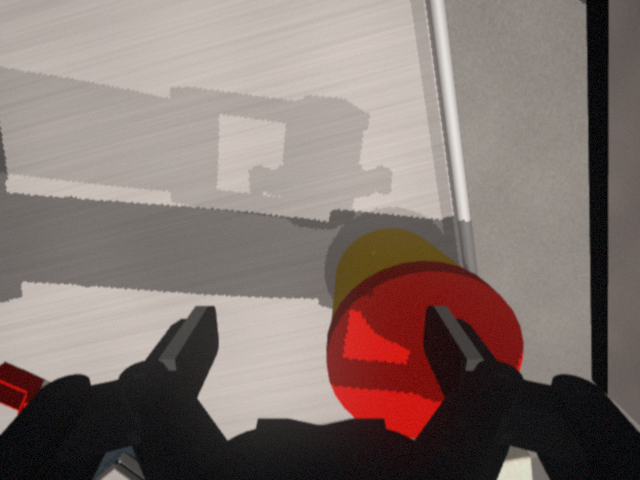

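```bash
python3 - <<'E'
from h import *
np.set_printoptions(precision=4,suppress=True)
M=lambda x,y,z:ray('top',165+x/4-.4,175+y/4-.4,z)
T=lambda x,y,z:ray('top',350+x/4-.4,180+y/4-.4,z)
c=[T(80,30,.01),T(647,78,.01),T(634,563,.01),T(45,512,.01)]
print('tray',np.mean(c,0)); d=(c[0]+c[1]-c[2]-c[3]);l=(c[0]+c[3]-c[1]-c[2]);print(d/2,l/2,np.arctan2(d[1],d[0]),np.arctan2(-l[0],l[1]))
print('traycup',T(494,354,.046))
print('bottle',M(117,190,.069));print('crusher',M(562,141,.071));print('spare',M(499,409,.045))
s=[M(178,402,.029),M(248,364,.029),M(316,489,.029),M(247,524,.029)];print('split',np.mean(s,0),s)
print('scoop',M(329,266,.031),M(366,125,.003),M(356,168,.031))
E
```

```text
tray [ 0.523  -0.2055  0.01  ]
[ 0.2754 -0.0308  0.    ] [0.036  0.3274 0.    ] -0.11142039852093309 -0.10952264945161234
traycup [ 0.4833 -0.271   0.046 ]
bottle [0.595  0.3319 0.069 ]
crusher [0.616  0.0922 0.071 ]
spare [0.4739 0.1299 0.045 ]
split [0.4586 0.2695 0.029 ] [array([0.4828, 0.3077, 0.029 ]), array([0.5029, 0.2692, 0.029 ]), array([0.4334, 0.2317, 0.029 ]), array([0.4154, 0.2694, 0.029 ])]
scoop [0.5562 0.2241 0.031 ] [0.6418 0.2069 0.003 ] [0.6113 0.2089 0.031 ]
```

>>> {"method": "drive_tool", "body": {"moves": [0,0,0,0,0,0.05,0,0,0,0,0,0,0.05,0,0,0,2,0.035,-0.04,0,0,0,0,2,0.035,-0.04,0,0,0,0,3,0.035,-0.04,0,0]}}

```text
t: 0.78
tool_pos: [0.2535, 0.4859, 0.2933]
tool_rot: [0.179, 3.136, -0.0]
contact_force: [0.3, 1.1, 0.1]
opening: 0.0856
```

>>> {"method": "drive_tool", "body": {"moves": [0,0,0,0.035,-0.04,0,0,0,0,0,0.035,-0.04,0,0,0,0,0,0.035,-0.04,0,0,0,0,0,0.035,-0.04,0,0,0,0,0,0.035,-0.04,0,0]}}

```text
t: 1.4
tool_pos: [0.4286, 0.2857, 0.2934]
tool_rot: [-0.183, -3.136, -0.0]
contact_force: [1.1, 0.5, -0.3]
opening: 0.0852
```

>>> {"method": "drive_tool", "body": {"moves": [0,0,0,0.035,-0.04,0,0,0,0,0,0.035,-0.04,0,0,0,0,0,0,0,0,0,0,0,0,0,0,0,0,0,0,0,0,0,0,0]}}

```text
t: 2.02
tool_pos: [0.4971, 0.2082, 0.2936]
tool_rot: [-0.18, -3.136, -0.0]
contact_force: [-0.2, 0.7, 1.1]
opening: 0.0857
```

```bash
python3 - <<'E'
from h import *
np.set_printoptions(precision=4,suppress=True)
o=ctrl.get_obs();cv2.imwrite('pics/w1.png',ctrl.get_image('wrist')[:,:,::-1])
import pickle;pickle.dump(o,open('o1.pkl','wb'))
print(o['t'],o['tool_pos'],o['tool_rot'],o['q'])
for n,p in dict(crusher=[.616,.092,.071],bottle=[.595,.332,.069],scoopend=[.556,.224,.031],split=[.4586,.2695,.029],spare=[.474,.13,.045]).items(): print(n,wproj(o,p))
E
```

```text
2.025 [0.4971 0.2082 0.2936] [-0.1804 -3.1362 -0.0003] [ 0.2585 -0.1931  1.6824  0.0002  1.6525 -1.1974]
crusher [238.5274 300.8598]
bottle [429.7361 264.459 ]
scoopend [337.0074 234.6506]
split [366.1687 153.943 ]
spare [252.7389 181.6263]
```

View pics/w1.png

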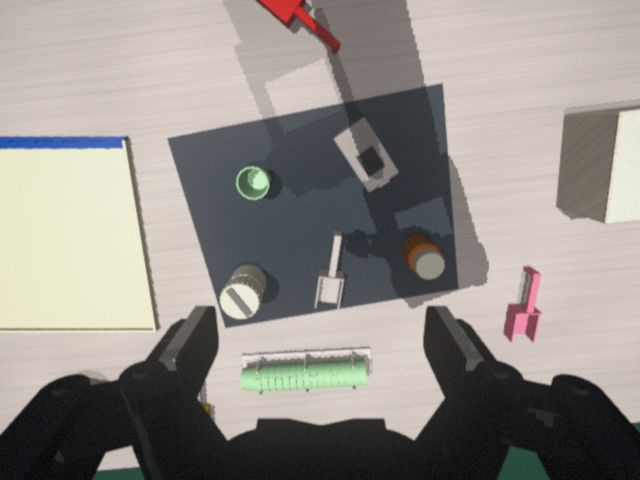

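```bash
python3 - <<'E'
from h import *
im=cv2.imread('pics/w1.png')
cv2.imwrite('pics/w1c.png',cv2.resize(im[110:325,210:460],None,fx=3,fy=2.79,interpolation=cv2.INTER_CUBIC)) if 0 else cv2.imwrite('pics/w1c.png',cv2.resize(im[115:315,210:460],None,fx=3,fy=3,interpolation=cv2.INTER_CUBIC))
E
```

```text
(no output)
```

View pics/w1c.png

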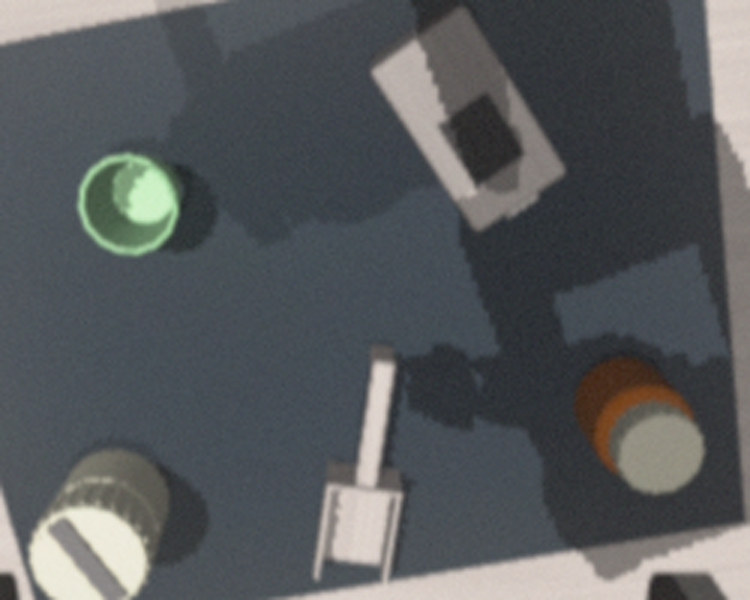

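```bash
python3 - <<'E'
from h import *
import pickle
np.set_printoptions(precision=4,suppress=True)
o=pickle.load(open('o1.pkl','rb'))
W=lambda x,y,z:wray(o,210+x/3-.33,115+y/3-.33,z)
print('crusher',W(89,556,.071),'bottle',W(657,451,.069),'cup',W(130,204,.045))
s=[W(*p,.029) for p in[(372,71),(463,8),(565,171),(478,229)]];print('split',np.mean(s,0),np.linalg.norm(s[1]-s[0]),np.linalg.norm(s[1]-s[2]));d=s[2]+s[3]-s[0]-s[1];print(np.degrees(np.arctan2(d[1],d[0])))
a,b=W(384,360,.031),W(370,485,.031);e=b-a;print('scoop',a,b,np.degrees(np.arctan2(e[1],e[0])),np.linalg.norm(e))
E
```

```text
crusher [0.6149 0.0932 0.071 ] bottle [0.5956 0.3307 0.069 ] cup [0.4753 0.1301 0.045 ]
split [0.4602 0.2697 0.029 ] 0.042781106764457094 0.07738373633592795
28.593987062928417
scoop [0.5561 0.2249 0.031 ] [0.6138 0.2128 0.031 ] -11.824400906070151 0.05895586227268745
```

>>> {"method": "drive_tool", "body": {"moves": [0,0,0,0.0395,-0.0385,0,0,0,0,0,0.0395,-0.0385,0,0,0,0,0,0.0395,-0.0385,0,0,0,0,0,0,0,-0.06,0,0,0,0,0,0,-0.05,0]}}

```text
t: 2.7
tool_pos: [0.6164, 0.0922, 0.1821]
tool_rot: [0.182, 3.136, 0.0]
contact_force: [0.1, 0.6, -1.5]
opening: 0.0856
```

>>> {"method": "drive_tool", "body": {"moves": [0,0,0,0,0,-0.05,0,0,0,0,0,0,-0.04,0,0,0,0,0,0,-0.03,0,0,0,0,0,0,-0.03,0,0,0,0,0,0,0,0]}}

```text
t: 3.32
tool_pos: [0.6134, 0.0928, 0.0305]
tool_rot: [-0.18, -3.13, 0.001]
contact_force: [-0.8, 0.1, 0.4]
opening: 0.0849
```

>>> {"method": "drive_tool", "body": {"moves": [0,0,0,0.002,0,-0.01,0,0,0,0,0,0,-0.008,0,0,0,0,0,0,0,0.35,0,0,0,0,0,0,1,0,0,0,0,0,0,1], "newtons": 40}}

```text
t: 3.95
tool_pos: [0.6191, 0.0917, 0.0166]
tool_rot: [0.183, 3.135, 0.0]
contact_force: [0.3, -1.0, 1.1]
opening: 0.0484
```

>>> {"method": "drive_tool", "body": {"moves": [0,0,0,0,0,0,1,0,0,0,0,0,0,1,0,0,0,0,0,0,1,0,0,0,0,0,0,1,0,0,0,0,0,0.01,1]}}

```text
t: 4.58
tool_pos: [0.6167, 0.0918, 0.0241]
tool_rot: [-0.183, -3.133, 0.0]
contact_force: [-0.3, 0.0, -1.3]
opening: 0.0483
```

>>> {"method": "drive_tool", "body": {"moves": [0,0,0,0,0,0.03,1,0,0,0,0,0,0.05,1,0,0,0,0,0,0.05,1,0,0,0,-0.005,-0.04,0.04,1,0,0,0,-0.005,-0.05,0,1]}}

```text
t: 5.2
tool_pos: [0.6103, 0.0015, 0.2006]
tool_rot: [0.179, 3.129, -0.0]
contact_force: [1.1, -0.2, -1.9]
opening: 0.0481
```

>>> {"method": "drive_tool", "body": {"moves": [0,0,0,-0.006,-0.05,0,1,0,0,0,-0.006,-0.05,0,1,0,0,0,-0.006,-0.044,0,1,0,0,0,0,0,0,1,0,0,0,0,0,0,1]}}

```text
t: 5.82
tool_pos: [0.5899, -0.1416, 0.1949]
tool_rot: [-0.183, -3.135, -0.002]
contact_force: [-0.5, 0.6, -1.5]
opening: 0.0482
```

```bash
python3 - <<'E'
from h import *
np.set_printoptions(precision=4,suppress=True)
o=ctrl.get_obs();cv2.imwrite('pics/w2.png',ctrl.get_image('wrist')[:,:,::-1])
import pickle;pickle.dump(o,open('o2.pkl','wb'))
print(o['t'],o['tool_pos'],o['tool_rot'],o['q'],o['opening'])
print(ctrl.get_obs()['tool_pos'],wproj(o,[.4833,-.271,.046]))
cv2.imwrite('pics/s2.png',ctrl.get_image('scene')[:,:,::-1])
print(ctrl.get_obs()['tool_pos'])
for p in ([.4833,-.271,.046],[.4833,-.271,.004]):print(proj('scene',p))
E
```

```text
5.825 [ 0.5899 -0.1416  0.1949] [-0.1832 -3.1349 -0.0017] [-0.3586  0.01    1.6543  0.0007  1.4788 -1.8127] 0.048156615883744314
[ 0.5901 -0.1412  0.1951] [157.0978 110.2446]
[ 0.5902 -0.141   0.1952]
[139.9613 308.7405]
[147.1764 318.7112]
```

View pics/w2.png

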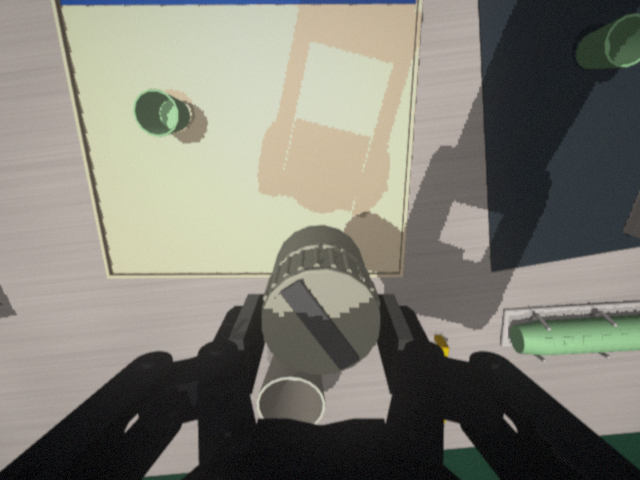

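>>> {"method": "drive_tool", "body": {"moves": [0,0,0,-0.001,0,-0.05,1,0,0,0,0,0,-0.05,1,0,0,0,0,0,-0.04,1,0,0,0,0,0,-0.02,1,0,0,0,0,0,0,1]}}

```text
t: 6.55
tool_pos: [0.5885, -0.1411, 0.0343]
tool_rot: [-0.181, -3.133, -0.002]
contact_force: [0.8, 0.5, -1.3]
opening: 0.0484
```

>>> {"method": "drive_tool", "body": {"moves": [0,0,0,0,0,-0.01,1,0,0,0,0,0,-0.004,1,0,0,0,0,0,-0.002,1,0,0,0,0,0,0,1,0,0,0,0,0,0,1]}}

```text
t: 7.18
tool_pos: [0.5895, -0.1424, 0.02]
tool_rot: [0.183, 3.136, -0.0]
contact_force: [0.5, 0.5, -0.9]
opening: 0.0482
```

>>> {"method": "drive_tool", "body": {"moves": [0,0,0,0,0,-0.002,1,0,0,0,0,0,-0.001,1,0,0,0,0,0,-0.001,1,0,0,0,0,0,0,1,0,0,0,0,0,0,1]}}

```text
t: 7.8
tool_pos: [0.5903, -0.1426, 0.0176]
tool_rot: [0.183, 3.135, -0.001]
contact_force: [-2.1, 0.4, 7.4]
opening: 0.0485
```

>>> {"method": "drive_tool", "body": {"moves": [0,0,0,0,0,0,0.3,0,0,0,0,0,0,0.2,0,0,0,0,0,0,0.1,0,0,0,0,0,0.02,0.1,0,0,0,0,0,0.04,0.1]}}

```text
t: 8.43
tool_pos: [0.5879, -0.1418, 0.0751]
tool_rot: [-0.183, -3.132, -0.002]
contact_force: [-0.1, -0.1, 0.3]
opening: 0.0769
```

>>> {"method": "drive_tool", "body": {"moves": [0,0,0,0,0,0.06,0.1,0,0,0,0,0.02,0.06,0,0,0,0,0,0.055,0.02,0,0,0,0,0,0.06,0,0,0,0,0,0,0.06,0,0]}}

```text
t: 9.05
tool_pos: [0.5897, 0.0541, 0.2175]
tool_rot: [0.184, 3.133, 0.0]
contact_force: [-0.3, 0.3, 0.3]
opening: 0.0853
```

>>> {"method": "drive_tool", "body": {"moves": [0,0,0,0,0.06,0,0,0,0,0,0,0.06,0,0,0,0,0,0,0.06,0,0,0,0,0,0,0.06,0,0,0,0,0,0,0.03,0,0]}}

```text
t: 9.68
tool_pos: [0.5889, 0.3256, 0.2166]
tool_rot: [0.179, 3.135, 0.002]
contact_force: [0.6, -0.0, 0.3]
opening: 0.0855
```

```bash
python3 - <<'E'
from h import *
np.set_printoptions(precision=4,suppress=True)
cv2.imwrite('pics/t3.png',ctrl.get_image('top')[:,:,::-1])
print(ctrl.get_obs()['tool_pos'])
E
```

```text
[0.5884 0.3282 0.2164]
```

View pics/t3.png

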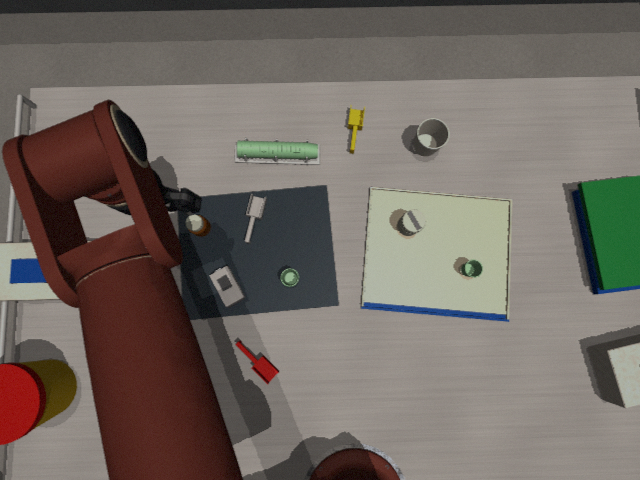

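>>> {"method": "drive_tool", "body": {"moves": [0,0,0,0.007,0.003,-0.04,0,0,0,0,0,0,-0.05,0,0,0,0,0,0,-0.05,0,0,0,0,0,0,-0.03,0,0,0,0,0,0,-0.02,0]}}

```text
t: 10.35
tool_pos: [0.596, 0.3251, 0.0241]
tool_rot: [-0.183, -3.135, 0.001]
contact_force: [0.2, -0.1, 0.9]
opening: 0.085
```

>>> {"method": "drive_tool", "body": {"moves": [0,0,0,0,0,-0.01,0,0,0,0,0,0,0,0.3,0,0,0,0,0,0,0.6,0,0,0,0,0,0,1,0,0,0,0,0,0,1]}}

```text
t: 10.98
tool_pos: [0.5976, 0.3262, 0.0168]
tool_rot: [0.183, 3.133, 0.002]
contact_force: [-0.7, 1.3, 3.9]
opening: 0.034
```

>>> {"method": "drive_tool", "body": {"moves": [0,0,0,0,0,0,1,0,0,0,0,0,0,1,0,0,0,0,0,0,1,0,0,0,0,0,0,1,0,0,0,0,0,0,1]}}

```text
t: 11.6
tool_pos: [0.5976, 0.3262, 0.0168]
tool_rot: [0.183, 3.133, 0.002]
contact_force: [-0.9, 0.9, 5.7]
opening: 0.0336
```

```bash
python3 - <<'E'
from h import *
np.set_printoptions(precision=4,suppress=True)
cv2.imwrite('pics/w4.png',ctrl.get_image('wrist')[:,:,::-1])
im=ctrl.get_image('scene')[:,:,::-1]
cv2.imwrite('pics/s4.png',cv2.resize(im[120:270,330:530],None,fx=4,fy=4,interpolation=cv2.INTER_CUBIC))
print(ctrl.get_obs()['q'])
E
```

```text
[ 0.3904  0.3346  1.6006  0.0001  1.2033 -1.0639]
```

View pics/w4.png

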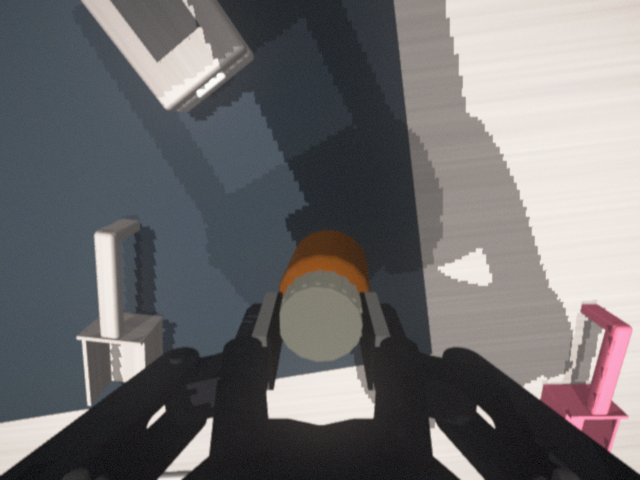

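View pics/s4.png

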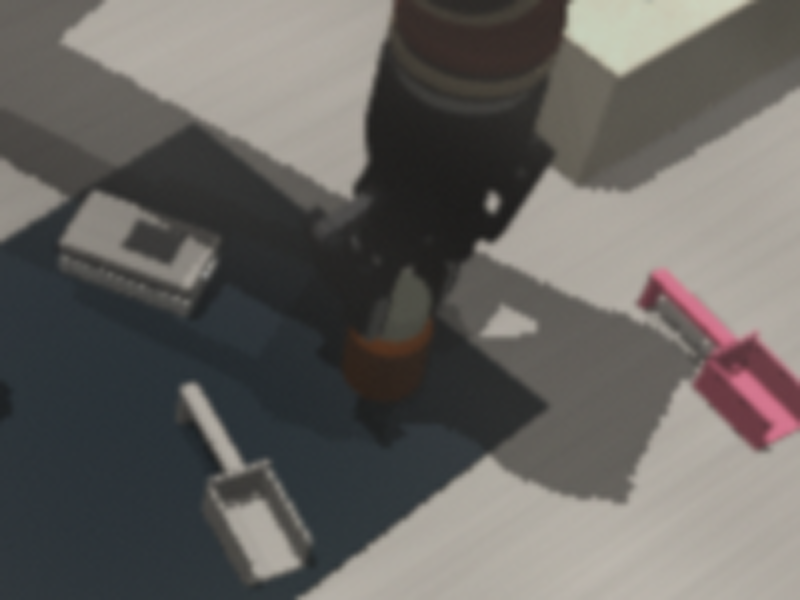

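>>> {"method": "drive_tool", "body": {"moves": [0,0,0,0,0,0,0.5,0,0,0,0,0,0,0,0,0,0,0,0,0,0,0,0,0,0,0,-0.006,0,0,0,0,0,0,-0.006,0]}}

```text
t: 12.32
tool_pos: [0.5961, 0.3254, 0.0022]
tool_rot: [-0.183, -3.136, 0.0]
contact_force: [0.7, 0.3, 0.2]
opening: 0.085
```

>>> {"method": "drive_tool", "body": {"moves": [0,0,0,0,0,0,0,0,0,0,0,0,0,0.3,0,0,0,0,0,0,0.6,0,0,0,0,0,0,1,0,0,0,0,0,0,1]}}

```text
t: 12.95
tool_pos: [0.5973, 0.3261, 0.0042]
tool_rot: [0.183, 3.134, 0.002]
contact_force: [-0.1, 0.8, 3.5]
opening: 0.04
```

```bash
python3 - <<'E'
from h import *
np.set_printoptions(precision=4,suppress=True)
cv2.imwrite('pics/w5.png',ctrl.get_image('wrist')[:,:,::-1])
o=ctrl.get_obs();print(o['tool_pos'],o['opening'],o['contact_force'])
E
```

```text
[0.5972 0.3261 0.0041] 0.03987064744951155 [0.0926 0.9365 4.8349]
```

View pics/w5.png

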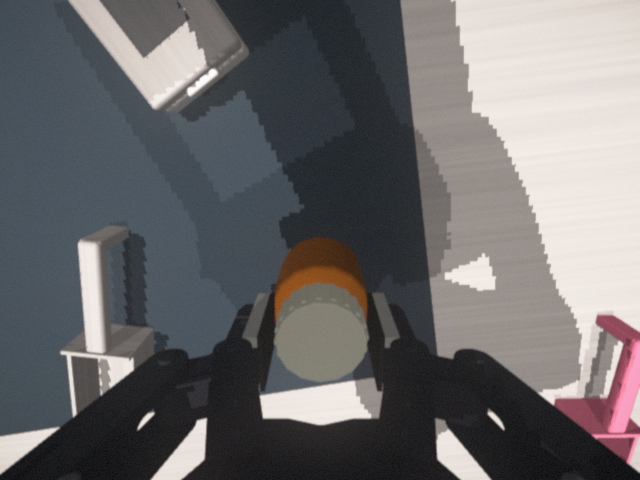

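```bash
python3 - <<'E'
from h import *
np.set_printoptions(precision=1,suppress=True)
o=ctrl.get_obs();T=np.eye(4);T[:3,:3]=cv2.Rodrigues(np.array(o['tool_rot']))[0];T[:3,3]=o['tool_pos']
for x in(-.011,.011):
  for z in(0,-.01,-.02,-.03,-.04,-.05):
    print(x,z,wproj(o,(T@[x,-.02,z,1])[:3]),wproj(o,(T@[x,-.035,z,1])[:3]))
for h in (.003,.045,.052,.069):print(h,wproj(o,[o['tool_pos'][0],o['tool_pos'][1],h]))
im=cv2.imread('pics/w5.png');cv2.imwrite('pics/w5c.png',cv2.resize(im[220:420,190:450],None,fx=3,fy=3,interpolation=cv2.INTER_CUBIC))
E
```

```text
-0.011 0 [283.2 293.2] [256.3 293.1]
-0.011 -0.01 [281.3 301.6] [253.  301.6]
-0.011 -0.02 [279.2 310.9] [249.5 310.9]
-0.011 -0.03 [276.9 321.3] [245.5 321.2]
-0.011 -0.04 [274.3 332.8] [241.1 332.8]
-0.011 -0.05 [271.5 345.9] [236.1 345.9]
0.011 0 [281.9 256.1] [254.  256.1]
0.011 -0.01 [279.9 262.9] [250.6 262.9]
0.011 -0.02 [277.7 270.5] [246.8 270.5]
0.011 -0.03 [275.2 278.9] [242.5 278.9]
0.011 -0.04 [272.4 288.4] [237.7 288.4]
0.011 -0.05 [269.2 299.1] [232.2 299.1]
0.003 [319.  274.2]
0.045 [318.8 312.3]
0.052 [318.8 320.6]
0.069 [318.6 344.2]
```

View pics/w5c.png

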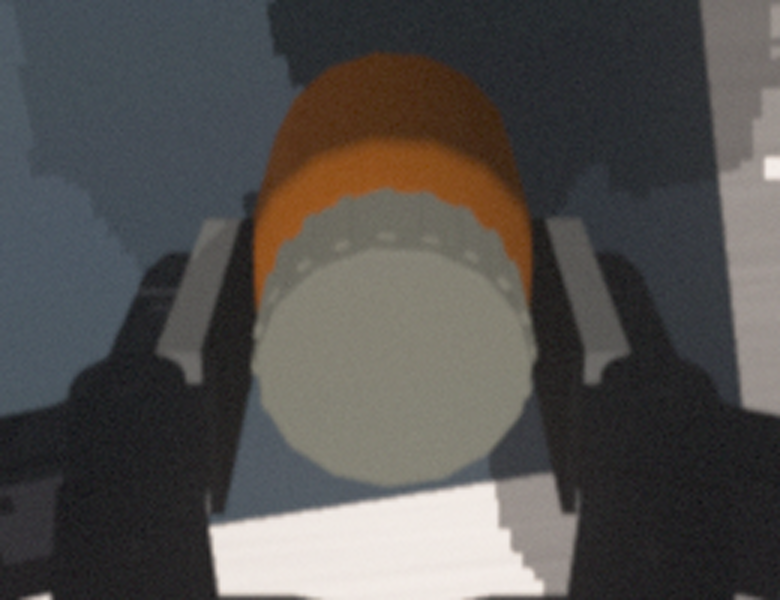

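```bash
python3 - <<'E'
from h import *
np.set_printoptions(precision=1,suppress=True)
c=ctrl.get_calibration('wrist');Ti=np.linalg.inv(c['T_tool_cam'])
def f(x,y,z):
    q=Ti@[x,y,z,1];return np.array([c['fx']*q[0]/q[2]+c['cx'],c['fy']*q[1]/q[2]+c['cy']])
for x in(-.011,.011,.038,.0425):
  for z in(-.04,-.05,-.06,-.073,-.09,-.11,-.13): print(x,z,f(x,.0425,z),f(x,.022,z))
im=cv2.imread('pics/w1.png');cv2.imwrite('pics/w1g.png',cv2.resize(im[290:480,0:320],None,fx=2.5,fy=2.5,interpolation=cv2.INTER_CUBIC))
E
```

```text
-0.011 -0.04 [412.9 332.9] [367.5 332.9]
-0.011 -0.05 [418.7 345.9] [370.4 345.9]
-0.011 -0.06 [425.3 360.7] [373.8 360.7]
-0.011 -0.073 [435.4 383.2] [378.9 383.2]
-0.011 -0.09 [451.8 420. ] [387.3 420. ]
-0.011 -0.11 [478.4 479.5] [400.8 479.5]
-0.011 -0.13 [518.3 569.1] [421.1 569.1]
0.011 -0.04 [417.  288.5] [369.6 288.5]
0.011 -0.05 [423.3 299.2] [372.8 299.2]
0.011 -0.06 [430.6 311.4] [376.5 311.4]
0.011 -0.073 [441.7 330.2] [382.1 330.1]
0.011 -0.09 [460.1 361.3] [391.5 361.2]
0.011 -0.11 [490.5 412.5] [407.  412.5]
0.011 -0.13 [537.9 492.3] [431.1 492.3]
0.038 -0.04 [422.5 228.4] [372.4 228.3]
0.038 -0.05 [429.6 235.5] [376.  235.5]
0.038 -0.06 [437.8 243.8] [380.2 243.8]
0.038 -0.073 [450.5 256.6] [386.7 256.5]
0.038 -0.09 [471.9 278.1] [397.6 278.1]
0.038 -0.11 [508.3 314.8] [416.1 314.7]
0.038 -0.13 [567.7 374.6] [446.4 374.6]
0.0425 -0.04 [423.5 217.7] [372.9 217.7]
0.0425 -0.05 [430.7 224.2] [376.6 224.2]
0.0425 -0.06 [439.1 231.7] [380.9 231.6]
0.0425 -0.073 [452.1 243.3] [387.5 243.2]
0.0425 -0.09 [474.1 262.9] [398.7 262.9]
0.0425 -0.11 [511.7 296.5] [417.8 296.4]
0.0425 -0.13 [573.5 351.8] [449.3 351.7]
```

View pics/w1g.png

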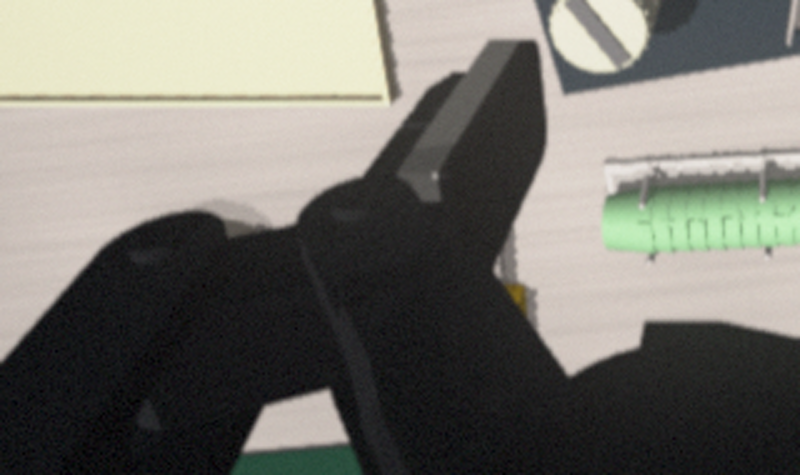

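>>> {"method": "drive_tool", "body": {"moves": [0,0,0,0,0,0,0.5,0,0,0,0,0,0,0,0,0,0,0,0,0,0,0,0,0,0,0,-0.005,0,0,0,0,0,0,-0.005,0]}}

```text
t: 13.62
tool_pos: [0.5959, 0.3253, -0.0079]
tool_rot: [-0.183, -3.135, 0.001]
contact_force: [-0.7, -1.2, 0.5]
opening: 0.0853
```

>>> {"method": "drive_tool", "body": {"moves": [0,0,0,0,0,-0.005,0,0,0,0,0,0,-0.005,0,0,0,0,0,0,-0.005,0,0,0,0,0,0,0,0,0,0,0,0,0,0,0]}}

```text
t: 14.25
tool_pos: [0.5965, 0.3256, -0.022]
tool_rot: [0.183, 3.136, 0.0]
contact_force: [0.3, 0.6, 0.2]
opening: 0.0856
```

```bash
python3 - <<'E'
from h import *
np.set_printoptions(precision=4,suppress=True)
a=ctrl.get_image('wrist')[:,:,::-1]
im=ctrl.get_image('scene')[:,:,::-1]
b=cv2.resize(im[120:270,330:530],(640,480),interpolation=cv2.INTER_CUBIC)
cv2.imwrite('pics/w6.png',cv2.resize(np.hstack([a,b]),(800,300),interpolation=cv2.INTER_AREA))
o=ctrl.get_obs();print(o['tool_pos'],o['opening'],o['contact_force'])
E
```

```text
[ 0.5966  0.3256 -0.0218] 0.08543430396777307 [ 0.4348 -0.1387  0.1606]
```

View pics/w6.png

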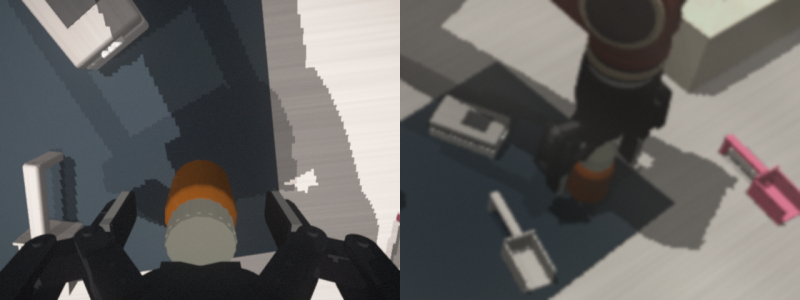

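>>> {"method": "drive_tool", "body": {"moves": [0,0,0,0,0,0,0.3,0,0,0,0,0,0,0.6,0,0,0,0,0,0,1,0,0,0,0,0,0,1,0,0,0,0,0,0,1]}}

```text
t: 14.98
tool_pos: [0.5967, 0.3257, -0.0217]
tool_rot: [0.183, 3.136, 0.001]
contact_force: [-0.7, 0.7, 1.5]
opening: 0.0428
```

>>> {"method": "drive_tool", "body": {"moves": [0,0,0,0,0,0,1,0,0,0,0,0,0,1,0,0,0,0,0,0,1,0,0,0,0,0,0.005,1,0,0,0,0,0,0.015,1]}}

```text
t: 15.6
tool_pos: [0.5945, 0.3247, -0.0036]
tool_rot: [-0.183, -3.132, 0.003]
contact_force: [-0.1, -0.0, -0.5]
opening: 0.0426
```

>>> {"method": "drive_tool", "body": {"moves": [0,0,0,0,0,0.05,1,0,0,0,0,0,0.05,1,0,0,0,-0.012,-0.04,0.03,1,0,0,0,-0.012,-0.057,0,1,0,0,0,-0.012,-0.057,0,1]}}

```text
t: 16.23
tool_pos: [0.5601, 0.1703, 0.1295]
tool_rot: [0.181, 3.134, 0.0]
contact_force: [1.0, -0.7, -0.8]
opening: 0.0428
```

>>> {"method": "drive_tool", "body": {"moves": [0,0,0,-0.012,-0.057,0,1,0,0,0,-0.012,-0.057,0,1,0,0,0,-0.012,-0.057,0,1,0,0,0,-0.012,-0.057,0,1,0,0,0,-0.01,-0.05,0,1]}}

```text
t: 16.85
tool_pos: [0.5016, -0.1084, 0.1287]
tool_rot: [0.184, 3.135, -0.001]
contact_force: [0.4, 0.0, -0.7]
opening: 0.0429
```

>>> {"method": "drive_tool", "body": {"moves": [0,0,0,0,-0.023,0,1,0,0,0,0,0,0,1,0,0,0,0,0,0,1,0,0,0,0,0,0,1,0,0,0,0,0,0,1]}}

```text
t: 17.48
tool_pos: [0.5024, -0.1286, 0.1279]
tool_rot: [-0.181, -3.136, -0.0]
contact_force: [0.6, 0.7, -0.9]
opening: 0.0427
```

```bash
python3 - <<'E'
from h import *
np.set_printoptions(precision=4,suppress=True)
o=ctrl.get_obs();cv2.imwrite('pics/w7.png',ctrl.get_image('wrist')[:,:,::-1])
import pickle;pickle.dump(o,open('o7.pkl','wb'))
print(o['t'],o['tool_pos'],wproj(o,[.4833,-.271,.046]),wproj(o,[.5882,-.1417,.072]))
E
```

```text
17.475 [ 0.5024 -0.1286  0.1279] [131.4627 229.0424] [315.2569 349.7807]
```

View pics/w7.png

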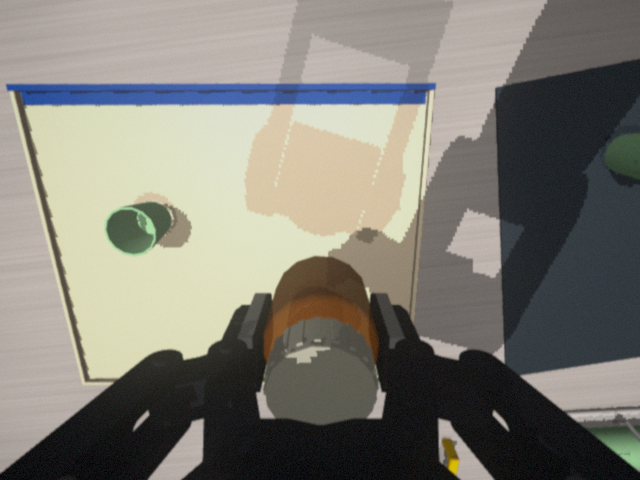

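>>> {"method": "drive_tool", "body": {"moves": [0,0,0,-0.003,-0.003,-0.04,1,0,0,0,0,0,-0.045,1,0,0,0,0,0,-0.035,1,0,0,0,0,0,-0.018,1,0,0,0,0,0,0,1]}}

```text
t: 18.15
tool_pos: [0.4985, -0.1319, -0.0111]
tool_rot: [-0.182, -3.134, -0.001]
contact_force: [0.4, 1.2, -1.5]
opening: 0.0429
```

>>> {"method": "drive_tool", "body": {"moves": [0,0,0,0,0,-0.002,1,0,0,0,0,0,-0.002,1,0,0,0,0,0,0,1,0,0,0,0,0,0,1,0,0,0,0,0,0,1]}}

```text
t: 18.77
tool_pos: [0.4995, -0.1326, -0.0139]
tool_rot: [0.183, 3.136, -0.0]
contact_force: [-0.2, 0.3, -0.4]
opening: 0.0425
```

>>> {"method": "drive_tool", "body": {"moves": [0,0,0,0,0,-0.002,1,0,0,0,0,0,-0.002,1,0,0,0,0,0,-0.001,1,0,0,0,0,0,0,1,0,0,0,0,0,0,1]}}

```text
t: 19.4
tool_pos: [0.4993, -0.1325, -0.0191]
tool_rot: [-0.183, -3.136, 0.0]
contact_force: [-0.5, 0.1, -1.5]
opening: 0.0427
```

>>> {"method": "drive_tool", "body": {"moves": [0,0,0,0,0,-0.001,1,0,0,0,0,0,-0.001,1,0,0,0,0,0,-0.001,1,0,0,0,0,0,0,1,0,0,0,0,0,0,1]}}

```text
t: 20.02
tool_pos: [0.4995, -0.1325, -0.0208]
tool_rot: [-0.183, -3.136, -0.0]
contact_force: [-4.8, 1.5, 9.0]
opening: 0.0428
```

>>> {"method": "drive_tool", "body": {"moves": [0,0,0,0,0,0,0.3,0,0,0,0,0,0,0.15,0,0,0,0,0,0,0.1,0,0,0,0,0,0.03,0.1,0,0,0,0,0,0.05,0.1]}}

```text
t: 20.65
tool_pos: [0.4972, -0.1317, 0.0563]
tool_rot: [-0.183, -3.131, -0.003]
contact_force: [0.1, -0.0, 0.4]
opening: 0.0766
```

>>> {"method": "drive_tool", "body": {"moves": [0,0,0,0,0,0.06,0.1,0,0,-2,0.015,0.03,0.05,0,0,0,-3,0.015,0.055,0.03,0,0,0,0,0.015,0.06,0,0,0,0,0,0.015,0.06,0,0]}}

```text
t: 21.28
tool_pos: [0.5595, 0.0726, 0.1978]
tool_rot: [0.32, 3.123, 0.0]
contact_force: [0.8, -1.3, 0.1]
opening: 0.0855
```

>>> {"method": "drive_tool", "body": {"moves": [0,0,0,0.015,0.06,0,0,0,0,0,0.015,0.06,0,0,0,0,0,0,0.02,0,0,0,0,0,0,0,0,0,0,0,0,0,0,0,0]}}

```text
t: 21.9
tool_pos: [0.5888, 0.2094, 0.1969]
tool_rot: [-0.322, -3.125, 0.001]
contact_force: [0.1, -0.4, 1.0]
opening: 0.0854
```

```bash
python3 - <<'E'
from h import *
np.set_printoptions(precision=4,suppress=True)
o=ctrl.get_obs();cv2.imwrite('pics/w8.png',ctrl.get_image('wrist')[:,:,::-1])
import pickle;pickle.dump(o,open('o8.pkl','wb'))
print(o['t'],o['tool_pos'],o['tool_rot'],wproj(o,[.556,.2245,.031]),wproj(o,[.5903,.2175,.031]))
cv2.imwrite('pics/t8.png',ctrl.get_image('top')[:,:,::-1])
E
```

```text
21.9 [0.5888 0.2094 0.1969] [-0.3218 -3.1248  0.0012] [328.2008 172.5305] [328.0804 208.2097]
```

View pics/w8.png

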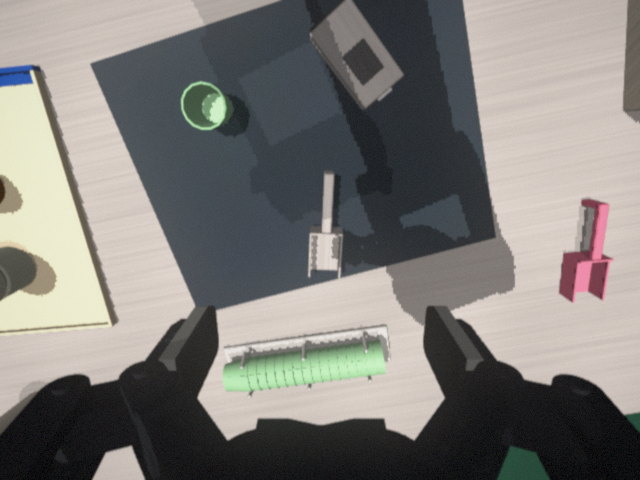

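View pics/t8.png

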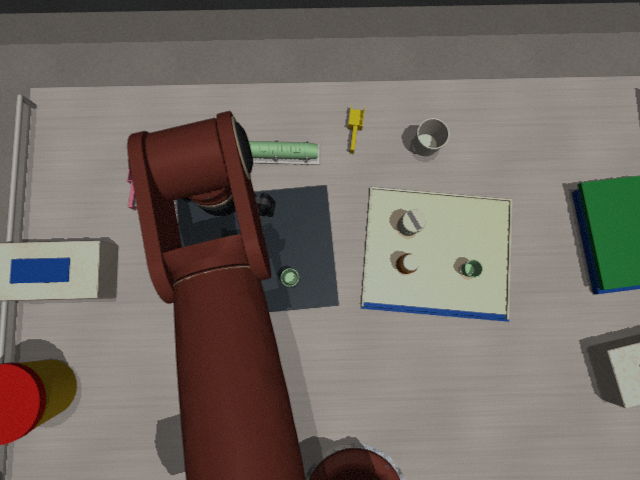

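>>> {"method": "drive_tool", "body": {"moves": [0,0,0,0.002,0.008,-0.05,0,0,0,0,0,0,-0.055,0,0,0,0,0,0,-0.05,0,0,0,0,0,0,-0.035,0,0,0,0,0,0,-0.02,0.3]}}

```text
t: 22.62
tool_pos: [0.5897, 0.2173, -0.0152]
tool_rot: [-0.322, -3.122, 0.002]
contact_force: [-0.3, -0.1, 0.5]
opening: 0.0694
```

>>> {"method": "drive_tool", "body": {"moves": [0,0,0,0,0,-0.01,0.4,0,0,0,0,0,-0.003,0.6,0,0,0,0,0,0,0.7,0,0,0,0,0,0,1,0,0,0,0,0,0,1]}}

```text
t: 23.25
tool_pos: [0.5921, 0.2192, -0.0244]
tool_rot: [0.319, 3.123, 0.001]
contact_force: [0.2, 0.1, 4.1]
opening: 0.0085
```

```bash
python3 - <<'E'
from h import *
np.set_printoptions(precision=4,suppress=True)
cv2.imwrite('pics/w9.png',ctrl.get_image('wrist')[:,:,::-1])
o=ctrl.get_obs();print(o['tool_pos'],o['opening'],o['contact_force'])
E
```

```text
[ 0.5921  0.2192 -0.0244] 0.00897664320026279 [ 0.7531 -0.5145  4.887 ]
```

View pics/w9.png

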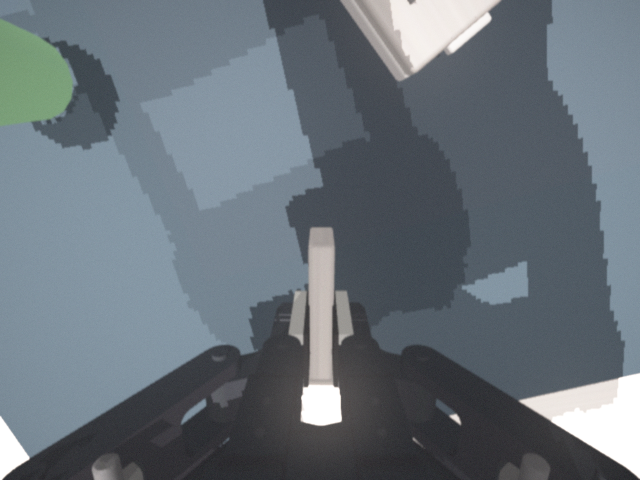

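```bash
python3 - <<'E'
from h import *
np.set_printoptions(precision=4,suppress=True)
o=ctrl.get_obs();print(wray(o,321.5,231,.031),o['tool_pos'],o['tool_rot'])
E
```

```text
[0.5516 0.2287 0.031 ] [ 0.5921  0.2192 -0.0244] [0.3193 3.1228 0.0012]
```

>>> {"method": "drive_tool", "body": {"moves": [0,0,0,0,0,0,1,0,0,0,0,0,0.005,1,0,0,0,0,0,0.015,1,0,0,0,0,0,0.05,1,0,0,0,0,0,0.05,1]}}

```text
t: 23.92
tool_pos: [0.5902, 0.2187, 0.0952]
tool_rot: [-0.32, -3.124, 0.001]
contact_force: [1.2, 0.5, 0.3]
opening: 0.009
```

```bash
python3 - <<'E'
from h import *
np.set_printoptions(precision=4,suppress=True)
cv2.imwrite('pics/w10.png',ctrl.get_image('wrist')[:,:,::-1])
im=ctrl.get_image('scene')[:,:,::-1]
cv2.imwrite('pics/s10.png',cv2.resize(im[120:270,330:530],None,fx=3,fy=3,interpolation=cv2.INTER_CUBIC))
o=ctrl.get_obs();print(o['tool_pos'],o['opening'],o['contact_force'])
E
```

```text
[0.5958 0.2202 0.1029] 0.008561103656006897 [ 0.5691  0.5871 -0.3948]
```

View pics/w10.png

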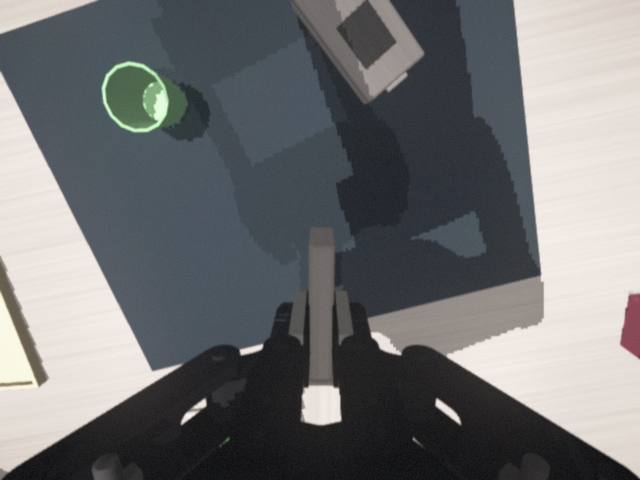

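View pics/s10.png

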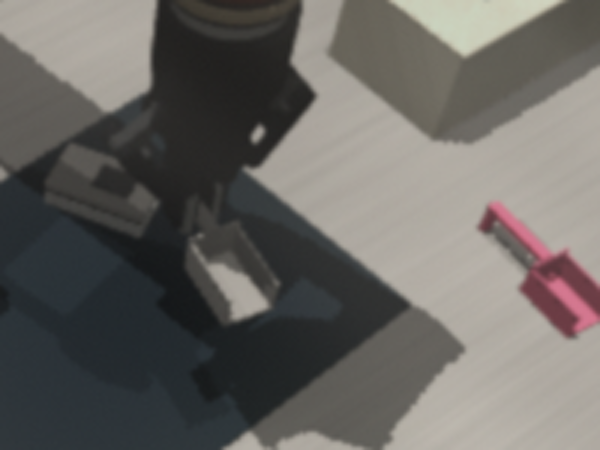

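>>> {"method": "drive_tool", "body": {"moves": [0,0,1,-0.015,-0.045,0.03,1,0,0,1,-0.015,-0.052,0,1,0,0,1,-0.015,-0.052,0,1,0,0,1,-0.015,-0.052,0,1,0,0,1,-0.015,-0.052,0,1]}}

```text
t: 24.65
tool_pos: [0.5149, -0.0355, 0.124]
tool_rot: [0.182, 3.136, -0.0]
contact_force: [-0.0, -0.2, -1.3]
opening: 0.0089
```

>>> {"method": "drive_tool", "body": {"moves": [0,0,0,-0.015,-0.052,0,1,0,0,0,-0.015,-0.052,0,1,0,0,0,-0.012,-0.052,0,1,0,0,0,0,0,0,1,0,0,0,0,0,0,1]}}

```text
t: 25.28
tool_pos: [0.4737, -0.1897, 0.1238]
tool_rot: [-0.184, -3.136, -0.001]
contact_force: [-0.3, 0.1, 0.0]
opening: 0.0089
```

```bash
python3 - <<'E'
from h import *
np.set_printoptions(precision=4,suppress=True)
o=ctrl.get_obs();cv2.imwrite('pics/w11.png',ctrl.get_image('wrist')[:,:,::-1])
print(o['t'],o['tool_pos'],o['tool_rot'],wproj(o,[.4833,-.271,.046]),wproj(o,[.4987,-.1318,.07]))
E
```

```text
25.275 [ 0.4737 -0.1897  0.1238] [-0.1837 -3.1358 -0.0012] [216.1334 257.6016] [404.5806 268.3293]
```

View pics/w11.png

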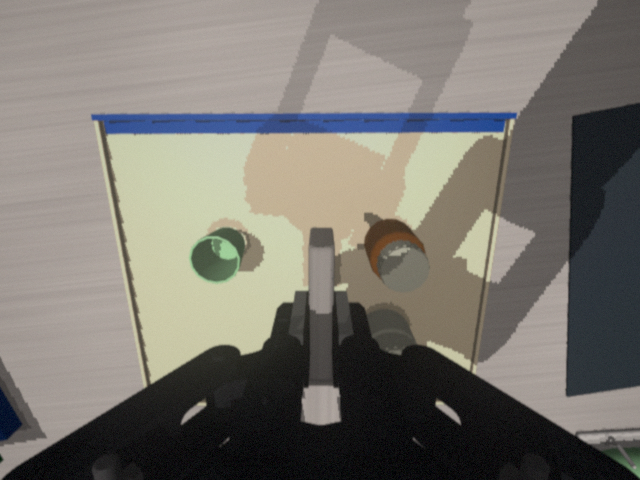

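>>> {"method": "drive_tool", "body": {"moves": [0,0,0,0,-0.01,-0.03,1,0,0,0,0,0,-0.04,1,0,0,0,0,0,-0.04,1,0,0,0,0,0,-0.025,1,0,0,0,0,0,0,1]}}

```text
t: 25.95
tool_pos: [0.4722, -0.1974, -0.0134]
tool_rot: [-0.179, -3.131, -0.004]
contact_force: [-0.4, -0.1, -0.2]
opening: 0.0089
```

>>> {"method": "drive_tool", "body": {"moves": [0,0,0,0,0,-0.003,1,0,0,0,0,0,-0.002,1,0,0,0,0,0,-0.002,1,0,0,0,0,0,0,1,0,0,0,0,0,0,1]}}

```text
t: 26.58
tool_pos: [0.474, -0.2003, -0.0178]
tool_rot: [0.183, 3.136, -0.0]
contact_force: [-0.1, -0.1, -0.5]
opening: 0.0089
```

```bash
python3 - <<'E'
from h import *
cv2.imwrite('pics/w12.png',ctrl.get_image('wrist')[:,:,::-1])
o=ctrl.get_obs();print(o['tool_pos'],o['opening'],o['contact_force'])
E
```

```text
[ 0.47395268 -0.20025944 -0.01781751] 0.008990108132978708 [ 0.22021658 -0.54435887 -1.0600595 ]
```

View pics/w12.png

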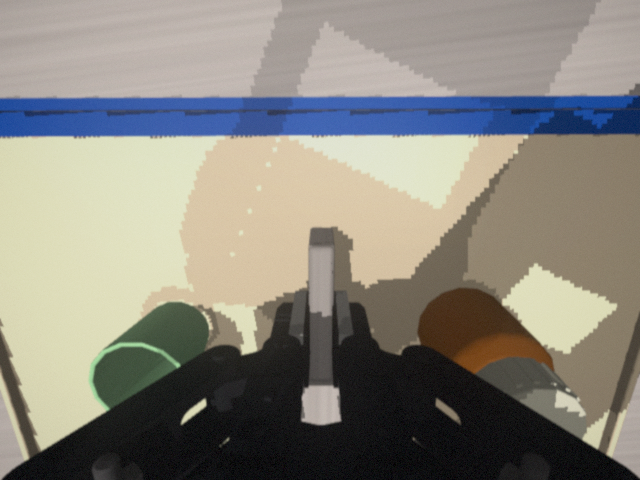

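>>> {"method": "drive_tool", "body": {"moves": [0,0,0,0,0,-0.002,1,0,0,0,0,0,-0.001,1,0,0,0,0,0,-0.001,1,0,0,0,0,0,0,1,0,0,0,0,0,0,1]}}

```text
t: 27.25
tool_pos: [0.4739, -0.2001, -0.022]
tool_rot: [0.183, 3.136, -0.0]
contact_force: [0.1, -0.6, -0.6]
opening: 0.0089
```

>>> {"method": "drive_tool", "body": {"moves": [0,0,0,0,0,-0.001,1,0,0,0,0,0,-0.001,1,0,0,0,0,0,0,1,0,0,0,0,0,0,1,0,0,0,0,0,0,1]}}

```text
t: 27.88
tool_pos: [0.474, -0.2002, -0.0234]
tool_rot: [0.183, 3.136, -0.0]
contact_force: [-3.6, 0.6, 5.5]
opening: 0.0085
```

>>> {"method": "drive_tool", "body": {"moves": [0,0,0,0,0,0,0.8,0,0,0,0,0,0,0.7,0,0,0,0,0,0,0.7,0,0,0,0,0,0.02,0.7,0,0,0,0,0,0.05,0.7]}}

```text
t: 28.5
tool_pos: [0.4714, -0.1987, 0.0436]
tool_rot: [-0.183, -3.13, -0.005]
contact_force: [1.0, -0.4, -0.2]
opening: 0.0259
```

>>> {"method": "drive_tool", "body": {"moves": [0,0,0,0,0,0.06,0.7,0,0,0,0,0,0.06,0.5,0,0,0,0,0,0.05,0,0,0,0,0,0,0.04,0,0,0,0,0,0,0,0]}}

```text
t: 29.12
tool_pos: [0.4758, -0.2012, 0.2608]
tool_rot: [0.183, 3.129, -0.006]
contact_force: [0.8, 0.4, 0.5]
opening: 0.0854
```

```bash
python3 - <<'E'
from h import *
np.set_printoptions(precision=4,suppress=True)
o=ctrl.get_obs();cv2.imwrite('pics/w13.png',ctrl.get_image('wrist')[:,:,::-1])
import pickle;pickle.dump(o,open('o13.pkl','wb'))
print(o['t'],o['tool_pos'],o['tool_rot'])
E
```

```text
29.125 [ 0.4758 -0.2012  0.2608] [ 0.1826  3.1288 -0.0061]
```

View pics/w13.png

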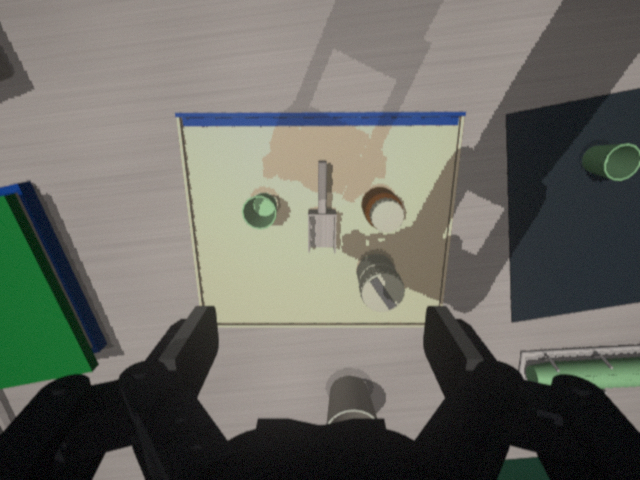

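```bash
python3 - <<'E'
from h import *
im=cv2.imread('pics/w13.png')
cv2.imwrite('pics/w13c.png',cv2.resize(im[140:335,235:435],None,fx=3,fy=3,interpolation=cv2.INTER_CUBIC))
E
```

```text
(no output)
```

View pics/w13c.png

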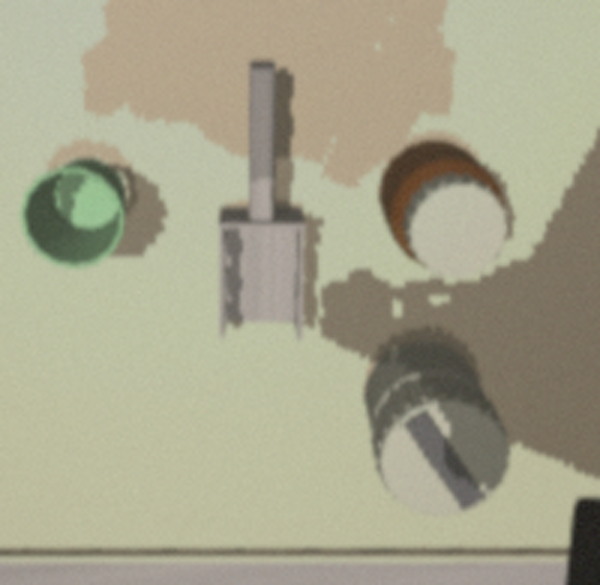

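```bash
python3 - <<'E'
from h import *
import pickle
np.set_printoptions(precision=4,suppress=True)
o=pickle.load(open('o13.pkl','rb'))
W=lambda x,y,z:wray(o,235+x/3-.33,140+y/3-.33,z)
th=-.1105;Rt=np.array([[np.cos(th),np.sin(th)],[-np.sin(th),np.cos(th)]])
cup=W(74,216,.046)
P=dict(bottle=W(459,229,.070),crusher=W(444,455,.072),send=W(262,68,.032),sjunc=W(261,218,.032),bowlfront=W(260,332,.028))
print('cup',cup)
for k,p in P.items():print(k,p,Rt@(p-cup)[:2])
# tray edge direction
a=wray(o,178,116,.01);b=wray(o,464,115,.01);print(np.arctan2(-(b-a)[0],(b-a)[1]))
E
```

```text
cup [ 0.4844 -0.272   0.046 ]
bottle [ 0.4995 -0.1315  0.07  ] [-0.0004  0.1414]
crusher [ 0.5869 -0.1425  0.072 ] [0.0876 0.14  ]
send [ 0.4393 -0.1952  0.032 ] [-0.0532  0.0714]
sjunc [ 0.4967 -0.2022  0.032 ] [0.0045 0.0708]
bowlfront [ 0.5452 -0.2082  0.028 ] [0.0535 0.0701]
-0.1126106389151006
```

>>> {"method": "drive_tool", "body": {"moves": [0,0,-10,0,0.033,0,0,0,0,-10,0,0.033,0,0,0,0,-10,0,0.033,0,0,0,0,-10,0,0.033,0,0,0,0,-10,0,0.033,0,0]}}

```text
t: 29.8
tool_pos: [0.4727, -0.0339, 0.2533]
tool_rot: [-1.498, -2.757, 0.002]
contact_force: [0.5, -0.2, -0.3]
opening: 0.0854
```

>>> {"method": "drive_tool", "body": {"moves": [0,0,-10,0,0.033,0,0,0,0,-10,0,0.033,0,0,0,0,-10,0,0.033,0,0,0,0,-10,0,0.033,0,0,0,0,-10,0,0.033,0,0]}}

```text
t: 30.42
tool_pos: [0.4727, 0.1308, 0.2533]
tool_rot: [-2.524, -1.867, 0.005]
contact_force: [-0.5, 0.5, 0.8]
opening: 0.0853
```

>>> {"method": "drive_tool", "body": {"moves": [0,0,-10,-0.005,0.033,0,0,0,0,-10,-0.005,0.033,0,0,0,0,-10,-0.005,0.033,0,0,0,0,-10,0,0.033,0,0,0,0,-5,0,0.008,0,0]}}

```text
t: 31.05
tool_pos: [0.4575, 0.2711, 0.253]
tool_rot: [3.046, 0.767, -0.007]
contact_force: [-0.2, -0.7, 0.1]
opening: 0.0856
```

>>> {"method": "drive_tool", "body": {"moves": [0,0,0,0,0,-0.03,0,0,0,0,0,0,-0.03,0,0,0,0,0,0,0,0,0,0,0,0,0,0,0,0,0,0,0,0,0,0]}}

```text
t: 31.68
tool_pos: [0.4596, 0.2701, 0.1975]
tool_rot: [-3.046, -0.768, -0.004]
contact_force: [0.3, 0.1, 0.2]
opening: 0.0854
```

```bash
python3 - <<'E'
from h import *
np.set_printoptions(precision=4,suppress=True)
o=ctrl.get_obs();cv2.imwrite('pics/w14.png',ctrl.get_image('wrist')[:,:,::-1])
import pickle;pickle.dump(o,open('o14.pkl','wb'))
R=cv2.Rodrigues(o['tool_rot'])[0];print(o['t'],o['tool_pos'],np.degrees(np.arctan2(R[1,1],R[0,1])),o['q'],wproj(o,[.4598,.2696,.029]))
E
```

```text
31.675 [0.4596 0.2701 0.1975] -61.687905499087094 [ 0.3917 -0.1727  1.8222  0.0001  1.4897  1.4683] [321.4862 209.0749]
```

View pics/w14.png

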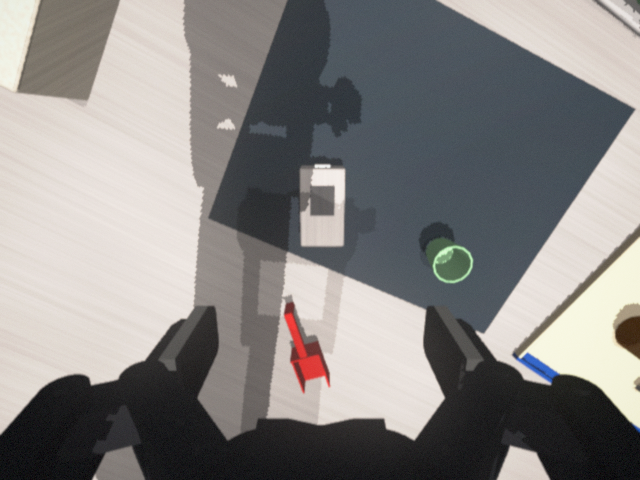

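>>> {"method": "drive_tool", "body": {"moves": [0,0,0,0,0,-0.055,0,0,0,0,0,0,-0.055,0,0,0,0,0,0,-0.05,0,0,0,0,0,0,-0.035,0,0,0,0,0,0,-0.02,0]}}

```text
t: 32.35
tool_pos: [0.4583, 0.2696, -0.0204]
tool_rot: [3.046, 0.768, -0.002]
contact_force: [-0.0, 0.4, -0.6]
opening: 0.0858
```

>>> {"method": "drive_tool", "body": {"moves": [0,0,0,0,0,-0.009,0,0,0,0,0,0,-0.004,0,0,0,0,0,0,0,0.2,0,0,0,0,0,0,0.35,0,0,0,0,0,0,0.5]}}

```text
t: 32.98
tool_pos: [0.4599, 0.2703, -0.0308]
tool_rot: [-3.046, -0.768, -0.003]
contact_force: [0.7, -0.6, -1.4]
opening: 0.0444
```

>>> {"method": "drive_tool", "body": {"moves": [0,0,0,0,0,0,1,0,0,0,0,0,0,1,0,0,0,0,0,0,1,0,0,0,0,0,0,1,0,0,0,0,0,0,1]}}

```text
t: 33.6
tool_pos: [0.4598, 0.2703, -0.0309]
tool_rot: [-3.046, -0.768, -0.003]
contact_force: [-1.0, -1.8, 5.4]
opening: 0.0442
```

```bash
python3 - <<'E'
from h import *
cv2.imwrite('pics/w15.png',ctrl.get_image('wrist')[:,:,::-1])
o=ctrl.get_obs();print(o['tool_pos'],o['opening'],o['contact_force'])
E
```

```text
[ 0.45984469  0.27028359 -0.03086857] 0.04406029636903391 [-0.57589132 -0.41830776  5.75040782]
```

View pics/w15.png

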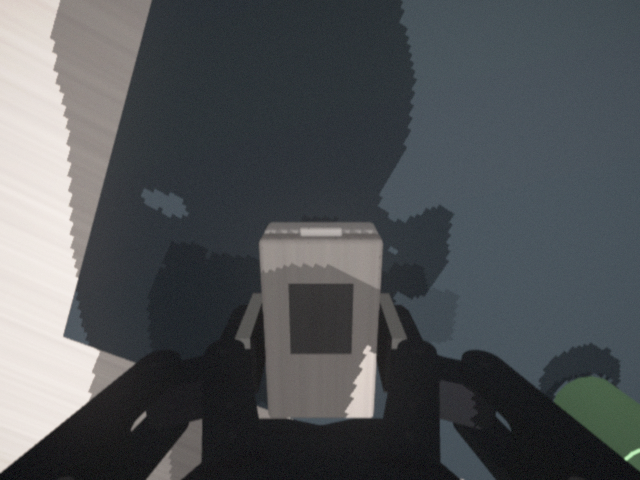

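>>> {"method": "drive_tool", "body": {"moves": [0,0,0,0,0,0.01,1,0,0,0,0,0,0.03,1,0,0,0,0,0,0.05,1,0,0,0,0,0,0.05,1,0,0,9,0.01,-0.045,0.03,1]}}

```text
t: 34.28
tool_pos: [0.4694, 0.2263, 0.1412]
tool_rot: [-2.972, -1.018, -0.006]
contact_force: [-0.5, -0.7, -1.8]
opening: 0.0442
```

>>> {"method": "drive_tool", "body": {"moves": [0,0,9,0.01,-0.05,0,1,0,0,9,0.01,-0.05,0,1,0,0,9,0.01,-0.05,0,1,0,0,9,0.01,-0.05,0,1,0,0,9,0.01,-0.05,0,1]}}

```text
t: 34.9
tool_pos: [0.5184, -0.0266, 0.1377]
tool_rot: [-2.359, -2.073, 0.0]
contact_force: [-0.1, 1.0, -1.9]
opening: 0.0446
```

>>> {"method": "drive_tool", "body": {"moves": [0,0,1.3,0.01,-0.05,0,1,0,0,0,0.01,-0.05,0,1,0,0,0,0.01,-0.05,0,1,0,0,0,0.01,-0.05,0,1,0,0,0,0.012,-0.05,0,1]}}

```text
t: 35.52
tool_pos: [0.5704, -0.2764, 0.1375]
tool_rot: [-2.341, -2.093, 0.0]
contact_force: [0.6, -0.2, -1.2]
opening: 0.0441
```

>>> {"method": "drive_tool", "body": {"moves": [0,0,0,0,0,0,1,0,0,0,0,0,0,1,0,0,0,0,0,0,1,0,0,0,0,0,0,1,0,0,0,0,0,0,1]}}

```text
t: 36.15
tool_pos: [0.5709, -0.2744, 0.1382]
tool_rot: [2.341, 2.095, 0.0]
contact_force: [1.3, -0.7, -1.6]
opening: 0.044
```

```bash
python3 - <<'E'
from h import *
np.set_printoptions(precision=4,suppress=True)
cv2.imwrite('pics/w16.png',ctrl.get_image('wrist')[:,:,::-1])
o=ctrl.get_obs();R=cv2.Rodrigues(o['tool_rot'])[0];print(o['t'],o['tool_pos'],np.degrees(np.arctan2(R[1,1],R[0,1])),o['opening'],o['q'])
E
```

```text
36.2 [ 0.5709 -0.2746  0.1382] -6.335910934914835 0.04420011064819554 [-0.5656  0.1111  1.6449 -0.      1.3854 -0.4551]
```

View pics/w16.png

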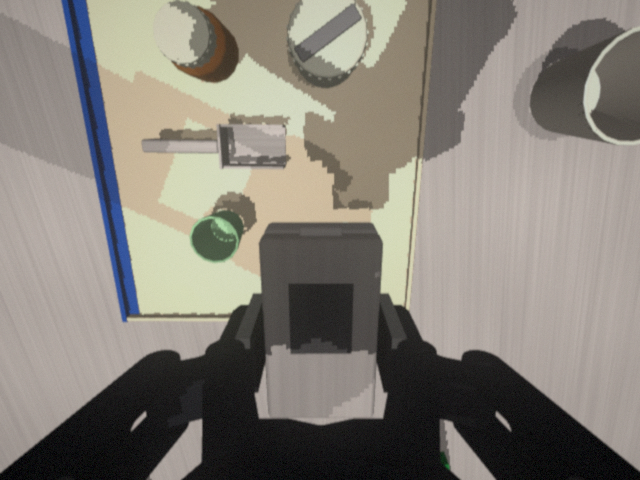

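>>> {"method": "drive_tool", "body": {"moves": [0,0,0,0.0025,-0.007,-0.05,1,0,0,0,0,0,-0.05,1,0,0,0,0,0,-0.035,1,0,0,0,0,0,-0.02,1,0,0,0,0,0,0,1]}}

```text
t: 36.83
tool_pos: [0.5725, -0.2814, -0.0184]
tool_rot: [-2.339, -2.093, 0.001]
contact_force: [-1.0, 0.0, -1.0]
opening: 0.044
```

>>> {"method": "drive_tool", "body": {"moves": [0,0,0,0,0,-0.003,1,0,0,0,0,0,-0.002,1,0,0,0,0,0,-0.001,1,0,0,0,0,0,0,1,0,0,0,0,0,0,1]}}

```text
t: 37.45
tool_pos: [0.5735, -0.2822, -0.0228]
tool_rot: [2.341, 2.094, 0.0]
contact_force: [-1.0, 0.1, -0.4]
opening: 0.0445
```

>>> {"method": "drive_tool", "body": {"moves": [0,0,0,0,0,-0.003,1,0,0,0,0,0,-0.002,1,0,0,0,0,0,-0.001,1,0,0,0,0,0,0,1,0,0,0,0,0,0,1]}}

```text
t: 38.08
tool_pos: [0.5734, -0.2822, -0.029]
tool_rot: [2.342, 2.094, 0.0]
contact_force: [-0.1, -0.1, -1.3]
opening: 0.0442
```

>>> {"method": "drive_tool", "body": {"moves": [0,0,0,0,0,-0.001,1,0,0,0,0,0,0,1,0,0,0,0,0,0,1,0,0,0,0,0,0,1,0,0,0,0,0,0,1]}}

```text
t: 38.7
tool_pos: [0.5736, -0.2823, -0.0298]
tool_rot: [2.341, 2.094, 0.0]
contact_force: [0.4, -0.6, -0.6]
opening: 0.0442
```

>>> {"method": "drive_tool", "body": {"moves": [0,0,0,0,0,-0.001,1,0,0,0,0,0,-0.001,1,0,0,0,0,0,0,1,0,0,0,0,0,0,1,0,0,0,0,0,0,1]}}

```text
t: 39.33
tool_pos: [0.5736, -0.2823, -0.0299]
tool_rot: [-2.341, -2.094, 0.0]
contact_force: [-5.0, 3.2, 11.1]
opening: 0.0441
```

Seated on the floor. Release and rise.

>>> {"method": "drive_tool", "body": {"moves": [0,0,0,0,0,0,0.4,0,0,0,0,0,0,0.3,0,0,0,0,0,0,0.3,0,0,0,0,0,0.03,0.3,0,0,0,0,0,0.05,0.3]}}

```text
t: 39.95
tool_pos: [0.5713, -0.2808, 0.0457]
tool_rot: [-2.337, -2.09, 0.003]
contact_force: [0.3, -0.6, 0.5]
opening: 0.0598
```

>>> {"method": "drive_tool", "body": {"moves": [0,0,0,0,0,0.06,0.3,0,0,0,-0.02,0.04,0.06,0.3,0,0,0,-0.02,0.04,0.06,0.3,0,0,0,0,0,0.03,0.3,0,0,0,0,0,0,0.3]}}

```text
t: 40.58
tool_pos: [0.5415, -0.2158, 0.2419]
tool_rot: [2.336, 2.091, 0.003]
contact_force: [1.1, 0.4, -0.9]
opening: 0.0597
```

```bash
python3 - <<'E'
from h import *
import pickle
o=ctrl.get_obs();a=ctrl.get_image('wrist')[:,:,::-1];cv2.imwrite('pics/w17.png',a)
pickle.dump(o,open('o17.pkl','wb'));print(o['t'],o['tool_pos'])
E
```

```text
40.575 [ 0.54146028 -0.21580675  0.24191617]
```

View pics/w17.png

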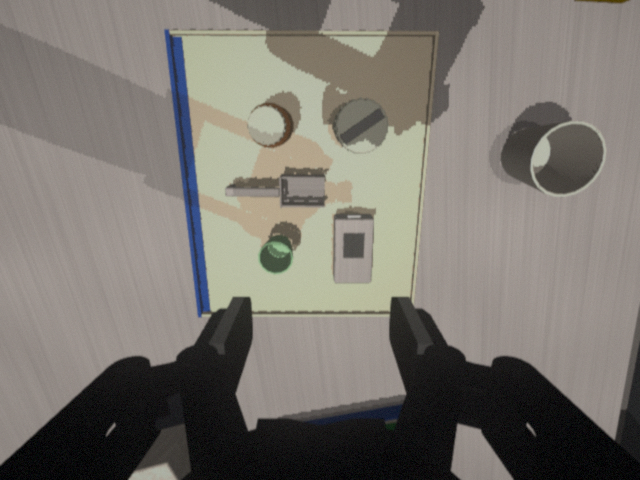

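```bash
python3 - <<'E'
from h import *
import pickle
np.set_printoptions(precision=4,suppress=True)
o=pickle.load(open('o17.pkl','rb'))
th=-.1115;Rt=np.array([[np.cos(th),np.sin(th)],[-np.sin(th),np.cos(th)]])
cup=wray(o,277,254,.046);print(cup)
for k,p in dict(split=(353.5,248.5,.03),bottle=(267,124,.07),crusher=(361,125,.072),send=(226,190,.032),bowlf=(326,190,.028)).items():
    p=wray(o,*p);print(k,p,Rt@(p-cup)[:2])
a,b=wray(o,335,218,.03),wray(o,334,282,.03);print(np.arctan2((b-a)[0],-(b-a)[1]))
E
```

```text
[ 0.4881 -0.2688  0.046 ]
split [ 0.5749 -0.2777  0.03  ] [0.0873 0.0009]
bottle [ 0.5018 -0.1309  0.07  ] [-0.0017  0.1386]
crusher [ 0.5891 -0.1415  0.072 ] [0.0863 0.1378]
send [ 0.4412 -0.1935  0.032 ] [-0.055   0.0697]
bowlf [ 0.5503 -0.2063  0.028 ] [0.0549 0.069 ]
-0.11274039803944415
```

>>> {"method": "drive_tool", "body": {"moves": [0,0,0,-0.04,0,0.03,0.3,0,0,0,-0.04,0,0.02,0.3,0,0,0,-0.04,0,0,0.3,0,0,0,-0.04,0,0,0.3,0,0,0,0,0,0,0.3]}}

```text
t: 41.25
tool_pos: [0.3782, -0.2153, 0.2859]
tool_rot: [-2.342, -2.089, 0.001]
contact_force: [0.7, 0.9, 0.1]
opening: 0.06
```

```bash
python3 - <<'E'
from h import *
im=ctrl.get_image('top')[:,:,::-1];cv2.imwrite('pics/t17.png',im)
s=ctrl.get_image('scene')[:,:,::-1];cv2.imwrite('pics/s17.png',s)
a=cv2.imread('pics/top0.png')
print([proj('top',[.4745,.13,.045])])
d=cv2.absdiff(a,np.ascontiguousarray(im)).max(2)
cv2.imwrite('pics/cmp.png',np.hstack([cv2.resize(x[255:300,265:315],(400,360),interpolation=cv2.INTER_CUBIC) for x in (a,im)]))
E
```

```text
[array([289.30123768, 276.58902933])]
```

View pics/t17.png

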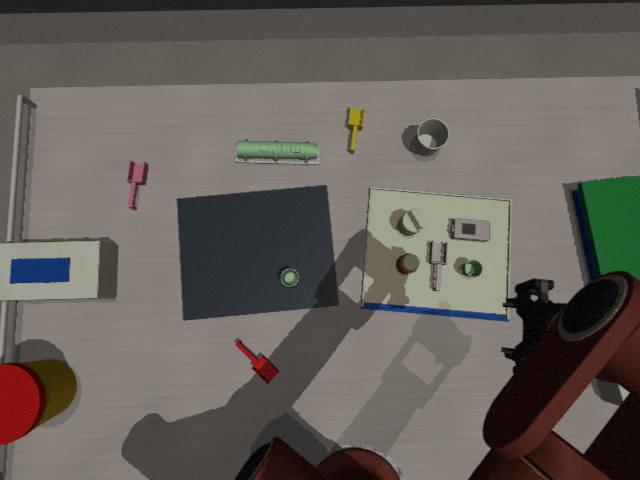

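View pics/s17.png

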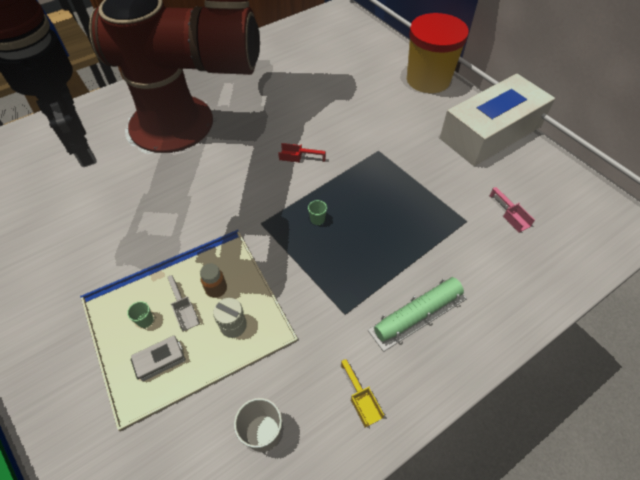

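View pics/cmp.png

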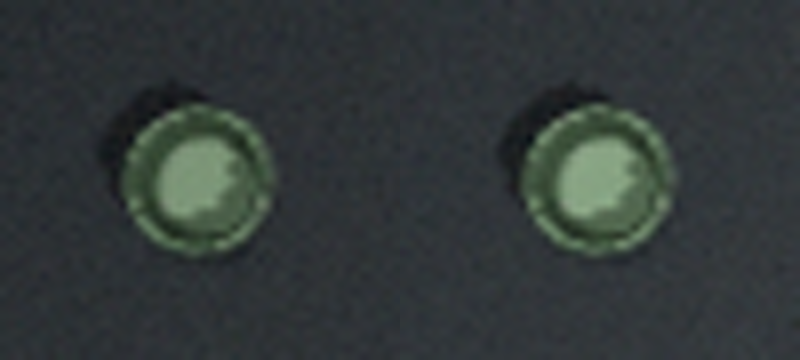

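All objects stand in place and the spare cup has not moved. I'll hand it in.

```bash
python3 -c "
from station import ctrl
print(ctrl.finish_job())"
```

```text
the job is handed in; nothing more can be done
None
```

I placed the crusher, bottle, scoop and splitter in the tray and handed the job in at about 41 s of the 120 s limit. No verdict was reported.

**Positions:** these are the last wrist-camera readings, relative to the tray cup. All were inside tolerance:

| Thing | Behind cup (mm) | Left of cup (mm) | Target, behind / left (mm) |
|---|---|---|---|
| Bottle | −2 | 139 | 0 / 140 |
| Scoop | about 0 | 69–70 | 0 / 70 |
| Crusher | 86 | 138 | 90 / 140 |
| Splitter | 87 | 1 | 90 / 0 |

- **Orientation:** the scoop handle points at the blue edge. The splitter's long sides are parallel to it within about 0.01 rad.
- **Bystanders:** the last top and scene pictures show both cups, the pot and the look-alike scoops where they started, with the gripper clear of everything. I compared the spare cup with the first picture in close-up and saw no shift.

**Checks that disagreed or went wrong:**
- **Fingertips:** they sat about 4 cm farther back than the stated tool point. My first two bottle grips caught the cap and then the shoulder, and shifted the bottle a few millimetres on the mat. I opened, went lower and gripped it again by the body.
- **Tray cup reading:** the last one was 3 to 4 mm off the earlier ones. It came from a tool still settling, and the cup looked unmoved in the overhead view.

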